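# Lift a coated plate off the sloping rack with a spatula and bin it

## Robot

A 6-joint arm with a two-finger parallel gripper is mounted at the origin on the work surface. World frame = base frame: x ahead of the robot, y to its left, z up, the work surface at z = 0. Lengths are in m, angles in rad, forces in N, time in s.
With the tool pointing down it reaches from about 0.35 to 0.85 m from the base axis. Payload 8.1 kg.
Tool frame: the origin (TCP) lies at the very end of the fingers, on their centre line; the grasp point (between the pads) lies 19 mm behind it; z points along the fingers, y is the line along which they close (so a half turn about z gives the same grasp; the last joint's range is limited). The gripper opens to 93 mm and grips with 3 to 60 N. Pads are 15 mm wide; open, the fingers measure 128 mm over their backs; the gripper's body (75 mm by 188 mm) begins 65 mm behind the grasp point.
Start: joints at [1.128, 0.13, 1.488, -0, 1.523, -0.085], TCP at [0.21, 0.562, 0.219] pointing down, gripper open.
Joint ranges: [-2.96, 2.96], [-0.89, 2.26], [0.02, 2.5], [-1.34, 4.48], [0, 2.73], [-2.66, 2.66]. Speed limits (rad/s): [2.39, 2.39, 2.79, 3.14, 3.14, 3.14].

## Interface

Orientations are given as a rotation vector (axis times angle).
In Python, from plant import robot, imaging gives the robot as it stands.
- The arm moves only by the tool jog_arm, never from a script. Its argument "rows" is a list of rows, each a list of 2 entries, a list of its own where there are three numbers: the shift along the tool's x, y, z each as a share of 0.2 m, from -1 to 1, then the turn, a rotation vector about the tool's x, y, z each as a share of pi/2 rad, from -1 to 1. A call has 1 to 5 rows; each row is the pose to reach, as a shift and turn from the pose commanded when the call began, along the tool's axes at that moment; what a row does not reach only later rows make up. A row lasts 1/10 s, in which the tool goes at most 50 mm and 8.59 degrees, less where a joint would pass 70% of its speed; a pose out of reach is approached as far as the arm can. A call with a number of a shift or a turn outside -1 to 1 is refused whole. A call with a gripper value outside its range is refused whole. "hand" is the closure, from -1 (fully open) to 1 (shut), set as the call begins (left out, the last holds). The fingers move at their own pace and stop on an object; "squeeze" is the grip in N (left out, the last holds). Time passes only in rows, so rows that repeat a pose let the fingers close. It gives the time, the measured TCP pose, the force, the opening and the grip force at its end, in the units of the state.
- robot.read_state(): the state, without advancing time (a new reading comes with each control period).
- imaging.read_camera(name): name is "scene" or "side" or "wrist"; returns a dict with "frame" (400x640x3 uint8, red, green, blue), "vertical_fov" (degrees; the focal length in pixels is half the picture's height over the tangent of half this angle, whatever the lens; pixels are square), "cx", "cy" (the principal point, pixels), "R" (3x3) and "t" (3): a world point X has camera coordinates R X + t. Camera axes: x right, y down, z forward; pixel columns grow to the right and rows downward; lengths in m; the calibration is good to about 2 mm. A picture is of the moment at which its call begins. There is no depth.
- robot.close_job(): hands the job in; it is judged then, once.
The state is a dict: "t": time; "q": joint angles; "dq": joint speeds; "joint_torque": joint torques, N m; "tool_pos": TCP position; "orientation": TCP orientation; "force": force on the tool from outside, world axes, zero at the start; "wrist_torque": the same for the moment, N m; "opening": finger opening in m; "gripper_force": force on a finger pad.
Only numpy, scipy, OpenCV 4.12 (cv2) and the standard library are available. Lean on these libraries where they do the work, as an engineer would, in place of code of your own. Each camera call takes 0.05 s, during which the arm holds its last target. There are 200 camera calls.

## Task

The red cover plate on the sloping rack is freshly coated, so keep the gripper off it: slide the spatula under it between the rails, lift it off and set it down gently and flat on the two rails of the blue bin, squarely and centred between the walls. Then draw the spatula out, lay it on the bench, and swing the bin's yellow lid fully shut so its tab drops over the rim. Leave the grey plate, tub, can and carton alone.

Things in the scene. Friction and masses are not known exactly. Their poses are not given: they have to be found in the camera images.
- spatula: Steel lifter, 0.2 kg, standing on its blade. Origin: underside of the blade, below the front face of the heel, centred across. x along the blade to its tip, z up. Blade 110 long from the heel, 60 wide, 3 thick. Heel: upright fence 60 wide, 22 high, 4 thick, just behind the origin, against which a plate can rest. A neck 14 wide at x -20 to -4 carries the handle.
- spatula_handle (a point): Centre of the orange handle, 30 behind and 75 above the spatula's origin: a bar along x, 80 long, 20 wide (grip across this), 24 high.
- spatula_tip (a point): Middle of the blade's front edge, 110 ahead of the spatula's origin.
- red_plate: Red flat cover plate 120 (x) by 110 (y) by 8 thick, about 0.28 kg, with a flat hub 4 high on top. Origin: centre of its underside; z out of its top. It starts on the sloping rack, x pointing up the slope, in either bay.
- grey_plate: Bare aluminium plate of the same size in the other bay of the rack; stays there.
- rack: Fixed rack, 276 wide, sloping up 28 degrees along its x from the low open side. Origin on the bench under its middle. Bays at y = -68 and +68: a plate lies on two rails 14 wide, 74 clear between, 22 above the deck, the centre of its underside 135 above the bench over x = 0. Stops 10 high at the rails' low ends; the end is open between them. Fins 14 above the rails beside the plates.
- bin: Fixed blue bin 154 (x) by 142 (y), walls 75 high, 4 thick, open above and in front (-x) but for a lip 22 high at x = -75. Origin: centre of its underside. Two rails along x carry the plate: tops at z = 45, 14 wide, at y = -44 and +44 (74 clear between). Inner width 134, inner back wall at x = 75. The plate belongs centred over the origin, its x along the bin's x.
- lid (a joint): Yellow lid of the bin, hinged on its right (-y) wall; 0 shut, 1.57 upright, larger leaning outwards; a stiff hinge holds it where it is left. Lid 154 by 142, 5 thick, with a tab 50 wide that drops 19 over the left rim.
- lid_hinge (a point): Middle of the hinge line, at y = -71, z = 75 of the bin; the hinge line runs along the bin's x.
- lid_edge (a point): Middle of the lid's free edge on its outer face, 142 from the hinge.
- yellow_tub: Small open yellow tub 90 by 70, 60 high, origin under its centre; a bystander.
- spray_can: Green can, 56 diameter, 150 high, origin under its centre; a bystander.
- carton: Cardboard carton 100 by 90, 70 high, origin under its centre; a bystander.
There are look-alikes about, which are no part of the job. There is more than one size of the spatula; the job needs the larger. Of the things that look like the red_plate, the largest one is meant.

How it is judged:
On the way, in this order (a step that is already met when the one before it is completed fails the run):
1. the red plate rides on the spatula, clear of the rack (contact force between spatula and red_plate above 1 N and contact force between each of rack, bin and red_plate below 0.05 N), for 0.3 s.
2. the red plate lies flat on both rails of the bin, the spatula free of it, the lid still open (x of red_plate in the frame of bin between -0.015 and 0.015 m and y of red_plate in the frame of bin between -0.015 and 0.015 m and z of red_plate in the frame of bin between 0.042 and 0.049 m and angle between the x axis of red_plate and the x axis of bin, either way round below 0.18 rad and angle between red_plate's own z axis and vertical below 0.05 rad and contact force between spatula and red_plate below 0.05 N and value of joint lid above 0.3 rad), for 0.2 s.
At the end, for the whole second after the job is handed in: The red plate lies at rest, flat on the bin's rails, within 15 mm and 10 degrees of centred; the lid is shut (within 0.06 rad); the spatula lies at rest on the bench, touching neither plate, bin nor rack (x of red_plate in the frame of bin between -0.015 and 0.015 m and y of red_plate in the frame of bin between -0.015 and 0.015 m and z of red_plate in the frame of bin between 0.042 and 0.049 m and angle between the x axis of red_plate and the x axis of bin, either way round below 0.18 rad and angle between red_plate's own z axis and vertical below 0.05 rad and contact force between spatula and red_plate below 0.05 N and value of joint lid below 0.06 rad and linear speed of each of red_plate, spatula below 0.02 m/s and height (world z) of spatula below 0.06 m and contact force between spatula and bin below 0.05 N and contact force between spatula and rack below 0.05 N).
It fails at once if the gripper or arm touches the red plate (contact force between any of the fingers, the arm and red_plate above 0.3 N).
It fails at once if the red plate is dropped or knocked hard into the bin (over 40 N) (contact force between bin and red_plate above 40 N).
It fails at once if the red plate falls below the bin's rails (height (world z) of red_plate below 0.03 m).
It fails at once if the grey plate is moved more than 20 mm (distance of grey_plate from where it was at the start of the episode above 0.02 m).
It fails at once if tub, can or carton is moved more than 30 mm (distance of any of yellow_tub, spray_can, carton from where it was at the start of the episode above 0.03 m).
It also fails if it takes over 72 s, if anything falls off the work surface, if the arm or the gripper's body presses on something with over 40 N, if the wrist force passes 120 N, or if a joint passes its speed limit or range.

## Working session

There is one attempt and no reset: what is moved stays moved. The work goes in short steps, Python scripts to look and compute and a tool call to move; the robot and the scene stay as the last step left them, time stands still between calls to the robot, and variables do not carry over. Pictures are saved under pics/ and viewed, at most 13 in all, crops included, and the job is handed in when it is done.

Besides the shell and the picture viewer there is one more tool, called after "Request:" as name(argument=value, ...), one argument or row to a line, values as JSON. jog_arm: Moves the arm, as the interface text tells. Its arguments: {"type":"object","properties":{"rows":{"type":"array"},"hand":{"type":"number"},"squeeze":{"type":"number"}},"required":["rows"]}

```bash
ls; mkdir -p pics; python3 - <<'E'
from plant import robot, imaging
import cv2,pickle,numpy as np
d={}
for n in ("scene","side","wrist"):
    c=imaging.read_camera(n); d[n]=c
    cv2.imwrite(f"pics/{n}0.png",c["frame"][:,:,::-1]); print(n,c["vertical_fov"],c["cx"],c["cy"],np.round(c["R"],3).tolist(),np.round(c["t"],3))
pickle.dump(d,open("c0.pkl","wb"))
print(robot.read_state())
E
```

```text
pics
scene 49.569402791132944 320.7460499717568 200.4756554747622 [[-0.583, 0.812, -0.001], [0.553, 0.396, -0.733], [-0.595, -0.428, -0.68]] [ 0.285 -0.254  1.69 ]
side 49.903907810417195 318.7294035549001 198.6167544536521 [[0.886, -0.463, -0.017], [-0.292, -0.53, -0.796], [0.36, 0.71, -0.605]] [-0.46   0.269  1.137]
wrist 70.82804098531928 319.8342169396894 198.23864696425335 [[0.35, 0.937, -0.001], [0.91, -0.339, 0.239], [0.223, -0.085, -0.971]] [-0.6   -0.029  0.39 ]
{'t': 0.15, 'q': array([ 1.12760450e+00,  1.30990666e-01,  1.48904478e+00,  3.65278940e-05,
        1.52301127e+00, -8.53884515e-02]), 'dq': array([ 0.00035048, -0.0047368 , -0.00194901, -0.0003502 ,  0.00068078,
        0.00058576]), 'joint_torque': array([ 9.25660825e-04, -5.60476434e+01, -4.92329586e+01,  7.68605852e-02,
        3.06356186e-02, -8.51609070e-05]), 'tool_pos': array([0.20989667, 0.56160846, 0.21781806]), 'orientation': array([-5.58971692e-01, -3.09104231e+00,  2.18946371e-03]), 'force': array([ 0.1622264 , -0.53062088, -0.91094638]), 'wrist_torque': array([ 0.00154152,  0.01859969, -0.03788818]), 'gripper_force': 0.0, 'opening': 0.09316293687851696}
```

View pics/scene0.png

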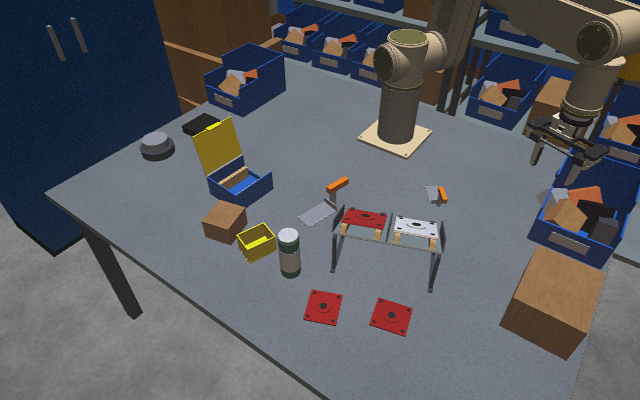

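View pics/side0.png

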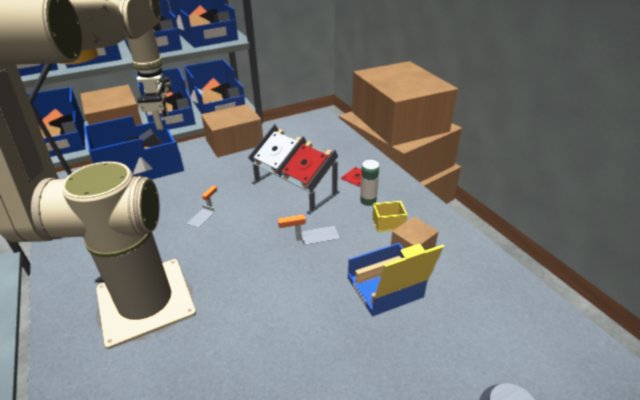

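The scene shows the red plate on the rack at (365,218) with smaller look-alikes on the bench at (323,307) and (391,316). The grey plate is at (415,226). The large spatula has its handle at (338,184), and a small one is at (443,195). The bin is at (238,185) with its lid up. I choose the rack plate and the spatula at (338,184), and will check both in close crops.

```bash
cat > h.py <<'E'
import numpy as np,cv2
from scipy.spatial.transform import Rotation as Ro
def cam(c): return (200/np.tan(np.radians(c["vertical_fov"]/2)),c["cx"],c["cy"],np.array(c["R"]),np.array(c["t"]))
def ray(c,p):
    f,cx,cy,R,t=cam(c); d=R.T@np.array([(p[0]-cx)/f,(p[1]-cy)/f,1]); return -R.T@t,d/np.linalg.norm(d)
def onz(c,p,z):
    o,d=ray(c,p); return o+d*(z-o[2])/d[2]
def tri(c1,p1,c2,p2):
    o1,d1=ray(c1,p1);o2,d2=ray(c2,p2)
    s=np.linalg.lstsq(np.c_[d1,-d2],o2-o1,rcond=None)[0]
    a,b=o1+s[0]*d1,o2+s[1]*d2; return (a+b)/2,np.linalg.norm(a-b)
def proj(c,X):
    f,cx,cy,R,t=cam(c); p=R@np.asarray(X)+t; return np.array([cx+f*p[0]/p[2],cy+f*p[1]/p[2]])
E
python3 - <<'E'
from h import *; import pickle
d=pickle.load(open("c0.pkl","rb"))
for n,(x,y,w,h) in dict(scene=(190,110,260,190),side=(185,115,262,196)).items():
    im=d[n]["frame"][:,:,::-1]
    cv2.imwrite(f"pics/{n}crop.png",cv2.resize(im[y:y+h,x:x+w],None,fx=3,fy=3,interpolation=cv2.INTER_CUBIC))
    hsv=cv2.cvtColor(im.copy(),cv2.COLOR_BGR2HSV)
    for col,lo,hi in(("orange",(8,180,120),(16,255,255)),("red",(0,170,90),(5,255,255)),("yellow",(22,150,80),(32,255,255)),("blue",(105,150,60),(125,255,255))):
        m=cv2.inRange(hsv,lo,hi); k,l,s,ce=cv2.connectedComponentsWithStats(m)
        for i in range(1,k):
            if s[i,4]>60:
                cn=cv2.findContours((l==i).astype(np.uint8),0,2)[0][0]
                print(n,col,s[i].tolist(),np.round(ce[i],1),np.round(cv2.boxPoints(cv2.minAreaRect(cn))).tolist())
    print(n,"cam pos",-d[n]["R"].T@d[n]["t"])
E
```

```text
scene orange [327, 176, 21, 14, 99] [336.9 182.4] [[326.0, 186.0], [345.0, 175.0], [348.0, 179.0], [329.0, 190.0]]
scene red [342, 209, 45, 21, 450] [364.2 218.6] [[342.0, 222.0], [344.0, 207.0], [386.0, 215.0], [383.0, 229.0]]
scene red [304, 290, 38, 35, 771] [323.1 307. ] [[303.0, 319.0], [310.0, 288.0], [342.0, 295.0], [336.0, 325.0]]
scene red [370, 298, 42, 38, 725] [391.1 316.7] [[369.0, 324.0], [378.0, 297.0], [414.0, 309.0], [404.0, 336.0]]
scene yellow [192, 117, 50, 59, 1675] [216.7 144.7] [[190.0, 131.0], [230.0, 117.0], [246.0, 161.0], [206.0, 175.0]]
scene yellow [236, 222, 41, 41, 880] [256.4 242.5] [[233.0, 235.0], [266.0, 219.0], [281.0, 247.0], [247.0, 264.0]]
scene blue [204, 0, 198, 105, 4394] [300.4  44.6] [[189.0, 22.0], [387.0, -27.0], [409.0, 62.0], [212.0, 111.0]]
scene blue [354, 0, 50, 13, 339] [381.7   4.6] [[354.0, 0.0], [403.0, 0.0], [403.0, 12.0], [354.0, 12.0]]
scene blue [485, 8, 54, 39, 495] [506.2  30. ] [[483.0, 32.0], [491.0, 8.0], [543.0, 24.0], [536.0, 48.0]]
scene blue [477, 48, 8, 19, 78] [480.4  57. ] [[476.0, 66.0], [481.0, 48.0], [485.0, 49
[... 1871 characters left out ...]
 blue [19, 64, 25, 11, 138] [30.7 69.9] [[19.0, 69.0], [43.0, 64.0], [44.0, 70.0], [20.0, 76.0]]
side blue [162, 68, 28, 35, 380] [176.8  81.5] [[162.0, 71.0], [176.0, 63.0], [194.0, 99.0], [180.0, 107.0]]
side blue [33, 87, 51, 67, 1297] [ 60.3 113.2] [[31.0, 94.0], [70.0, 85.0], [85.0, 148.0], [45.0, 157.0]]
side blue [82, 106, 112, 72, 3804] [136.1 143.4] [[81.0, 125.0], [191.0, 106.0], [202.0, 169.0], [92.0, 188.0]]
side blue [350, 243, 52, 23, 129] [372.2 252.8] [[348.0, 259.0], [399.0, 241.0], [401.0, 247.0], [350.0, 265.0]]
side blue [349, 266, 73, 49, 863] [379.8 294.7] [[337.0, 300.0], [351.0, 264.0], [422.0, 292.0], [408.0, 328.0]]
side cam pos [ 0.07695572 -0.87849323  0.89441701]
```

View pics/scenecrop.png

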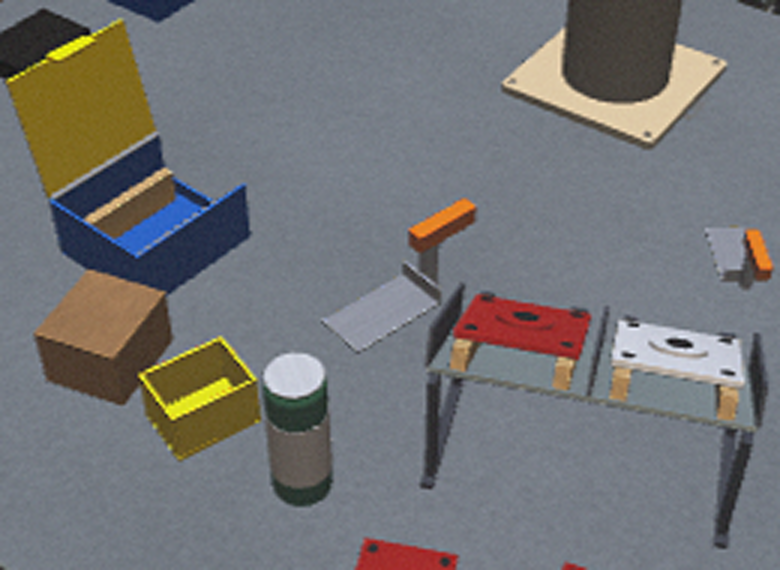

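View pics/sidecrop.png

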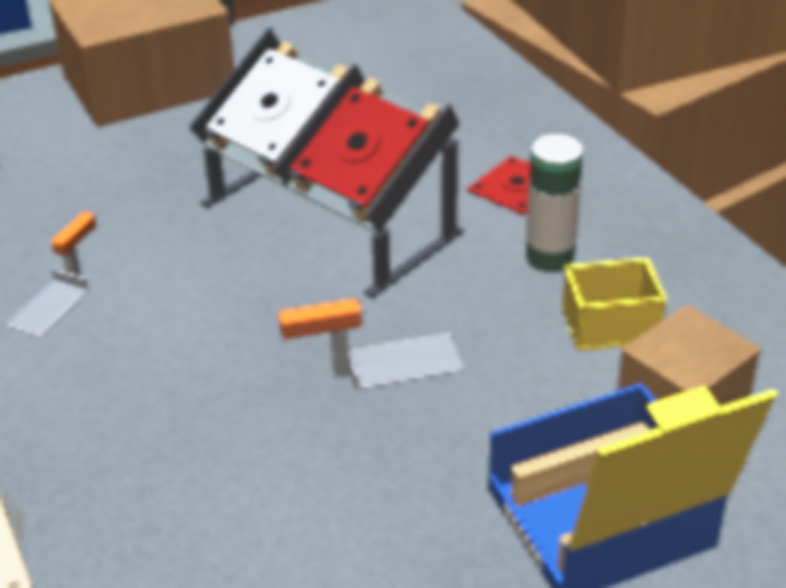

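Both crops confirm the choices. The red plate lies in the rack's −y bay: its hub is at scene (365,215) and side (304,162), with its low edge toward the robot. The large spatula has its handle at scene (337,182) and its tip at (303,222). The bin's open front faces the robot, with the lid on its −y side.

```bash
python3 - <<'E'
from h import *; import pickle
np.set_printoptions(precision=4,suppress=True)
d=pickle.load(open("c0.pkl","rb")); S,D=d["scene"],d["side"]
s=lambda p:(190+p[0]/3-.33,110+p[1]/3-.33); e=lambda p:(185+p[0]/3-.33,115+p[1]/3-.33)
P=dict(hub=((525,316),(357,141)),hiP=((587,354),(352,87)),hiM=((455,336),(432,112)),loP=((592,308),(291,165)),loM=((482,294),(370,206)),
 greyhub=((680,343),(269,100)),
 hf=((158,137),(572,545)),hb=((52,197),(727,495)),lf=((247,187),(490,432)),lb=((137,257),(645,385)),
 lid1=((8,78),(775,393)),lid2=((122,20),(600,455)))
for k,(a,b) in P.items(): print(k,*tri(S,s(a),D,e(b)))
print("blade scene",[onz(S,s(p),.003)[:2] for p in((322,322),(357,350),(438,300),(403,265))])
print("blade side",[onz(D,e(p),.003)[:2] for p in((449,334),(463,368),(350,350),(358,387))])
print("handle c scene",onz(S,(336.9,182.4),.08),"ends top",[onz(S,s(p),.087)[:2] for p in((408,230),(463,201),(476,206),(423,238))])
print("handle side top",[onz(D,e(p),.087)[:2] for p in((278,312),(357,299),(361,311),(282,325))])
print("can,tub,carton tops")
print(tri(S,s((295,372)),D,e((556,147))),onz(S,s((200,385)),.06),onz(S,s((100,312)),.07))
E
```

```text
hub [0.5731 0.2055 0.1432] 0.001995689028013002
hiP [0.603  0.2815 0.1648] 0.005587185633230892
hiM [0.6525 0.1816 0.1692] 0.002991786419906853
loP [0.5052 0.2374 0.1162] 0.0051471702548570265
loM [0.5477 0.1383 0.1097] 0.014581018442465446
greyhub [0.5232 0.3335 0.1433] 0.0025251861810617676
hf [ 0.5041 -0.3225  0.0695] 0.006606364457676702
hb [ 0.6488 -0.3408  0.0699] 0.004508419695675043
lf [ 0.5126 -0.1808  0.069 ] 0.003935996209557689
lb [ 0.6673 -0.1981  0.0709] 0.006459462189821738
lid1 [ 0.6475 -0.3694  0.2119] 0.004273529798024433
lid2 [ 0.4971 -0.3567  0.2082] 0.003609490670339688
blade scene [array([ 0.5767, -0.0279]), array([0.5878, 0.026 ]), array([0.4789, 0.052 ]), array([ 0.4556, -0.0101])]
blade side [array([0.5846, 0.0181]), array([ 0.5713, -0.035 ]), array([0.482 , 0.0453]), array([ 0.4647, -0.0089])]
handle c scene [0.4415 0.0292 0.08  ] ends top [array([0.4841, 0.016 ]), array([0.4122, 0.0363]), array([0.4112, 0.0519]), array([0.4853, 0.0356])]
handle side top [array([0.4062, 0.0425]), array([0.4829, 0.0233]), array([0.4782, 0.0047]), array([0.4019, 0.0225])]
can,tub,carton tops
(array([0.7499, 0.0837, 0.1484]), np.float64(0.0025892249610531114)) [ 0.7525 -0.0327  0.06  ] [ 0.7437 -0.17    0.07  ]
```

```bash
cat >> h.py <<'E'
np.set_printoptions(precision=4,suppress=True)
def fr(x,pitch=0,yaw=None): pass
def Rt(yaw,lean):
    """tool frame: spatula heading yaw, tool leaning: z = down tilted forward by lean; x = heading side"""
    h=np.array([np.cos(yaw),np.sin(yaw),0]); z=np.sin(lean)*h-np.array([0,0,np.cos(lean)])
    y=np.cross(z,h); y/=np.linalg.norm(y); x=np.cross(y,z); return np.c_[x,y,z]
def rel(p0,R0,p,R):
    """shares for a jog"""
    s=R0.T@(np.asarray(p)-p0)/.2; w=Ro.from_matrix(R0.T@R).as_rotvec()/(np.pi/2)
    return np.round(s,3).tolist(),np.round(w,3).tolist(),"deg",round(float(np.linalg.norm(w)*90),1)
E
python3 - <<'E'
from h import *; import pickle
from plant import robot
d=pickle.load(open("c0.pkl","rb")); S,D,W=d["scene"],d["side"],d["wrist"]
st=robot.read_state(); R0=Ro.from_rotvec(st["orientation"]).as_matrix(); p0=st["tool_pos"]
print(R0); Rw=np.array(W["R"]); print("wristcam in tool",R0.T@(-Rw.T@W["t"]-p0)); print("cam axes in tool\n",(Rw@R0).T)
print("small spat",onz(S,(443,195),.05),onz(S,(430,192),0))
for yaw,lean in((1.1,0),(1.1,.5),(-.23,0)): print(yaw,lean,rel(p0,R0,p0,Rt(yaw,lean)),rel(p0,R0,p0,Rt(yaw,lean)@np.diag([-1,-1,1])))
E
```

```text
[[-0.9367  0.3502 -0.0007]
 [ 0.3502  0.9367 -0.0013]
 [ 0.0002 -0.0014 -1.    ]]
wristcam in tool [ 0.0649  0.0005 -0.1673]
cam axes in tool
 [[ 0.0004 -0.971  -0.2391]
 [ 1.      0.0003  0.0004]
 [-0.0003 -0.2391  0.971 ]]
small spat [0.2684 0.3155 0.05  ] [0.2227 0.2588 0.    ]
1.1 0 ([0.0, 0.0, 0.0], [-0.001, 0.001, 1.072], 'deg', 96.5) ([0.0, 0.0, 0.0], [-0.001, -0.001, -0.928], 'deg', 83.5)
1.1 0.5 ([0.0, 0.0, 0.0], [-0.268, 0.239, 1.047], 'deg', 99.6) ([0.0, 0.0, 0.0], [-0.232, -0.26, -0.907], 'deg', 87.5)
-0.23 0 ([0.0, 0.0, 0.0], [-0.0, 0.001, 1.919], 'deg', 172.7) ([0.0, 0.0, 0.0], [-0.001, -0.0, -0.081], 'deg', 7.3)
```

Request:
jog_arm(
  rows=[
    [[-0.68, -0.69, 0.03], [0, 0, 0]],
    [[-0.68, -0.69, 0.03], [0, 0, 0]],
    [[-0.68, -0.69, 0.03], [0, 0, 0]],
    [[-0.68, -0.69, 0.03], [0, 0, 0]],
    [[-0.68, -0.69, 0.03], [0, 0, 0]],
  ],
)

```text
t: 0.65
tool_pos: [0.2908, 0.3811, 0.212]
orientation: [0.565, 3.09, -0.003]
force: [0.6, 0.7, 0.3]
opening: 0.0929
gripper_force: 0.0
```

Request:
jog_arm(
  rows=[
    [[-0.68, -0.69, 0.03], [0, 0, 0]],
    [[-0.68, -0.69, 0.03], [0, 0, 0]],
    [[-0.68, -0.69, 0.03], [0, 0, 0]],
    [[-0.68, -0.69, 0.03], [0, 0, 0]],
    [[-0.68, -0.69, 0.03], [0, 0, 0]],
  ],
)

```text
t: 1.15
tool_pos: [0.3699, 0.2044, 0.2065]
orientation: [0.568, 3.089, -0.002]
force: [-0.4, 0.3, -0.6]
opening: 0.093
gripper_force: 0.0
```

Request:
jog_arm(
  rows=[
    [[-0.68, -0.69, 0.03], [0, 0, -0.08]],
    [[-0.68, -0.69, 0.03], [0, 0, -0.08]],
    [[-0.68, -0.69, 0.03], [0, 0, -0.08]],
    [[-0.68, -0.69, 0.03], [0, 0, -0.08]],
    [[-0.68, -0.69, 0.03], [0, 0, -0.08]],
  ],
)

```text
t: 1.65
tool_pos: [0.4488, 0.0274, 0.2004]
orientation: [0.372, 3.119, -0.002]
force: [-0.2, 0.5, -0.1]
opening: 0.0931
gripper_force: 0.0
```

Request:
jog_arm(
  rows=[
    [[0, 0, 0], [0, 0, 0]],
    [[0, 0, 0], [0, 0, 0]],
    [[0, 0, 0], [0, 0, 0]],
    [[0, 0, 0], [0, 0, 0]],
  ],
)

```text
t: 2.05
tool_pos: [0.4471, 0.0327, 0.2007]
orientation: [0.36, 3.121, 0.0]
force: [-0.9, 0.1, -0.9]
opening: 0.0931
gripper_force: 0.0
```

```bash
python3 - <<'E'
from h import *; import pickle
from plant import robot,imaging
c=imaging.read_camera("wrist"); pickle.dump(c,open("w1.pkl","wb")); cv2.imwrite("pics/w1.png",c["frame"][:,:,::-1])
st=robot.read_state(); print(st["t"],st["tool_pos"],st["q"]); print(Ro.from_rotvec(st["orientation"]).as_matrix())
im=c["frame"][:,:,::-1].copy(); hsv=cv2.cvtColor(im,cv2.COLOR_BGR2HSV)
m=cv2.inRange(hsv,(6,170,90),(18,255,255)); k,l,s,ce=cv2.connectedComponentsWithStats(m)
for i in range(1,k):
    if s[i,4]>300:
        cn=cv2.findContours((l==i).astype(np.uint8),0,2)[0][0]; b=cv2.boxPoints(cv2.minAreaRect(cn)); print(s[i],ce[i],b.tolist(),[onz(c,p,.087)[:2] for p in b])
E
```

```text
2.1 [0.4471 0.0325 0.2007] [-0.042  -0.2843  1.9142  0.0001  1.5115 -1.3827]
[[-0.9737  0.228   0.0002]
 [ 0.228   0.9737  0.0001]
 [-0.0002  0.0001 -1.    ]]
```

View pics/w1.png

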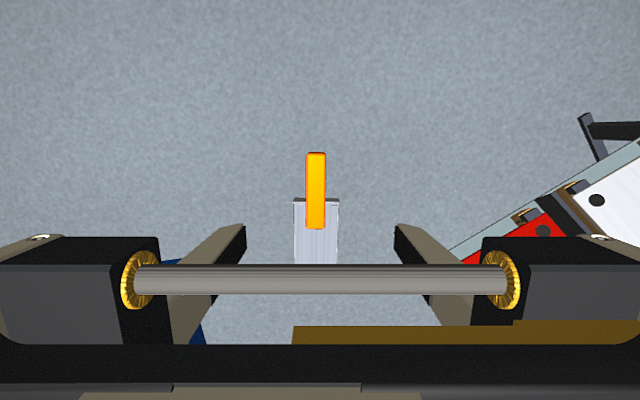

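The wrist view shows the large handle at (316,190), spanning rows 152–229 and aligned with the image column. The heel is at (317,200) and the blade is below it.

```bash
python3 - <<'E'
from h import *; import pickle
c=pickle.load(open("w1.pkl","rb")); im=c["frame"][:,:,::-1].copy(); hsv=cv2.cvtColor(im,cv2.COLOR_BGR2HSV)
m=cv2.inRange(hsv[:240,250:390],(3,150,90),(28,255,255)); cn=max(cv2.findContours(m,0,2)[0],key=cv2.contourArea)
b=cv2.boxPoints(cv2.minAreaRect(cn))+[250,0]; P=np.array([onz(c,p,.087)[:2] for p in b]); print(b.tolist(),P,P.mean(0))
e=P[1]-P[0],P[2]-P[1]; L=max(e,key=np.linalg.norm); print([np.linalg.norm(x) for x in e],"yaw",np.arctan(L[1]/L[0]))
for p,z in(((293,199),.022),((340,199),.022),((295,262),.003),((337,262),.003)): print(p,onz(c,p,z))
E
```

```text
[[306.0, 152.0], [325.0, 152.0], [325.0, 228.0], [306.0, 228.0]] [[0.4025 0.0297]
 [0.4068 0.048 ]
 [0.4843 0.0302]
 [0.4797 0.0107]] [0.4433 0.0296]
[np.float64(0.01879482732741583), np.float64(0.07950689734756317)] yaw -0.2249395672312191
(293, 199) [ 0.4603 -0.0047  0.022 ]
(340, 199) [0.4739 0.0534 0.022 ]
(295, 262) [ 0.5542 -0.0277  0.003 ]
(337, 262) [0.5678 0.0302 0.003 ]
```

Reaching under the rack needs a near-upright grasp. In the bin the gripper body would then come close to the lid, so I first push the lid a bit further outwards with closed fingers.

Request:
jog_arm(
  rows=[
    [[-0.48, -0.63, 0], [0, 0, 0]],
    [[-0.48, -0.63, 0], [0, 0, 0]],
    [[-0.48, -0.63, 0], [0, 0, 0]],
    [[-0.48, -0.63, 0], [0, 0, 0]],
    [[-0.48, -0.63, 0], [0, 0, 0]],
  ],
  hand=1,
  squeeze=10,
)

```text
t: 2.6
tool_pos: [0.5119, -0.1141, 0.2003]
orientation: [-0.367, -3.119, -0.0]
force: [-0.2, 0.8, 0.8]
opening: 0.0573
gripper_force: 0.0
```

Request:
jog_arm(
  rows=[
    [[-0.48, -0.63, 0], [0, 0, 0]],
    [[-0.48, -0.63, 0], [0, 0, 0]],
    [[-0.48, -0.63, 0], [0, 0, 0]],
    [[-0.48, -0.63, 0], [0, 0, 0]],
    [[-0.48, -0.63, 0], [0, 0, 0]],
  ],
)

```text
t: 3.1
tool_pos: [0.5762, -0.2575, 0.2]
orientation: [-0.364, -3.119, -0.001]
force: [0.4, -0.3, 0.8]
opening: 0.0177
gripper_force: 0.0
```

Request:
jog_arm(
  rows=[
    [[0, 0, 0.17], [0, 0, 0]],
    [[0, 0, 0.17], [0, 0, 0]],
    [[0, 0, 0.17], [0, 0, 0]],
  ],
)

```text
t: 3.4
tool_pos: [0.5754, -0.2556, 0.1665]
orientation: [-0.361, -3.119, -0.002]
force: [-0.4, 1.0, 0.4]
opening: 0.0006
gripper_force: 0.0
```

Request:
jog_arm(
  rows=[
    [[-0.03, -0.13, 0], [0, 0, 0]],
    [[-0.06, -0.26, 0], [0, 0, 0]],
    [[-0.08, -0.34, 0], [0, 0, 0]],
    [[-0.09, -0.38, 0], [0, 0, 0]],
    [[-0.1, -0.42, 0], [0, 0, 0]],
  ],
)

```text
t: 3.9
tool_pos: [0.5765, -0.3442, 0.1673]
orientation: [0.363, 3.12, 0.001]
force: [-0.4, 0.5, -0.3]
opening: 0.0009
gripper_force: 0.4
```

Request:
jog_arm(
  rows=[
    [[-0.01, -0.05, 0], [0, 0, 0]],
    [[-0.02, -0.1, 0], [0, 0, 0]],
    [[-0.03, -0.14, 0], [0, 0, 0]],
    [[-0.04, -0.18, 0], [0, 0, 0]],
    [[-0.04, -0.18, 0], [0, 0, 0]],
  ],
)

```text
t: 4.4
tool_pos: [0.5757, -0.3717, 0.1663]
orientation: [-0.355, -3.115, -0.025]
force: [-11.0, 43.1, 15.8]
opening: 0.0004
gripper_force: 22.0
```

```bash
python3 - <<'E'
from h import *; import pickle
from plant import robot,imaging
st=robot.read_state(); print(st["tool_pos"],st["force"],st["q"])
for n in("scene","side"):
    c=imaging.read_camera(n); im=c["frame"][:,:,::-1].copy(); hsv=cv2.cvtColor(im,cv2.COLOR_BGR2HSV)
    m=cv2.inRange(hsv,(22,150,60),(32,255,255)); k,l,s,ce=cv2.connectedComponentsWithStats(m)
    for i in range(1,k):
        if s[i,4]>60: print(n,s[i],cv2.approxPolyDP(cv2.findContours((l==i).astype(np.uint8),0,2)[0][0],3,True)[:,0].tolist())
E
```

```text
[ 0.5757 -0.3717  0.1663] [-10.9837  43.082   15.7903] [-0.6538  0.399   1.268   0.0104  1.4885 -1.9983]
scene [614  33  26  20 362] [[615, 36], [617, 43], [639, 51], [639, 34]]
scene [ 185  124   56   51 1595] [[226, 124], [215, 129], [216, 137], [211, 140], [203, 125], [185, 136], [205, 174], [240, 153]]
scene [236 222  41  41 892] [[263, 222], [236, 234], [249, 262], [276, 249], [275, 236]]
side [ 47  28  38  12 310] [[84, 29], [59, 30], [47, 37], [76, 37]]
side [374 202  27  29 471] [[399, 202], [374, 204], [378, 230], [396, 226], [389, 223], [389, 212]]
side [394 268  28  20 100] [[421, 276], [412, 268], [415, 276], [394, 286]]
```

Request:
jog_arm(
  rows=[
    [[0.04, 0.17, 0], [0, 0, 0]],
    [[0.07, 0.3, 0], [0, 0, 0]],
    [[0.07, 0.3, -0.3], [0, 0, 0]],
    [[0.07, 0.5, -0.3], [0, 0, 0]],
    [[0.07, 0.5, -0.3], [0, 0, 0]],
  ],
)

```text
t: 5.0
tool_pos: [0.5879, -0.2782, 0.2308]
orientation: [0.359, 3.115, -0.001]
force: [0.5, -0.8, -0.1]
opening: 0.0006
gripper_force: 0.0
```

Request:
jog_arm(
  rows=[
    [[0.5, 0.6, 0], [0, 0, 0]],
    [[0.5, 0.6, 0], [0, 0, 0]],
    [[0.5, 0.6, 0], [0, 0, 0]],
    [[0.5, 0.6, 0], [0, 0, 0]],
    [[0.5, 0.6, 0], [0, 0, 0]],
  ],
  hand=-1,
)

```text
t: 5.5
tool_pos: [0.5152, -0.1403, 0.2267]
orientation: [0.361, 3.12, -0.001]
force: [0.4, -0.8, 0.2]
opening: 0.0356
gripper_force: 0.0
```

```bash
python3 - <<'E'
from h import *; import pickle
from plant import robot,imaging
st=robot.read_state(); p=st["tool_pos"]; R0=Ro.from_rotvec(st["orientation"]).as_matrix(); print(st["t"],p,st["force"],st["q"])
C={}
for n in("scene","side"):
    c=imaging.read_camera(n); C[n]=c; im=c["frame"][:,:,::-1].copy(); hsv=cv2.cvtColor(im,cv2.COLOR_BGR2HSV)
    m=cv2.inRange(hsv,(22,150,60),(32,255,255)); k,l,s,ce=cv2.connectedComponentsWithStats(m)
    for i in range(1,k):
        if s[i,4]>800 and s[i,0]!=236: print(n,s[i],cv2.approxPolyDP(cv2.findContours((l==i).astype(np.uint8),0,2)[0][0],3,True)[:,0].tolist())
pickle.dump(C,open("c1.pkl","wb"))
g=np.array([.4433,.0296])-0*np.array([np.cos(.227),-np.sin(.227)])
print(rel(p,R0,[*g,.14],Rt(-.227,0)@np.diag([-1,-1,1])))
E
```

```text
5.5 [ 0.5152 -0.1403  0.2267] [ 0.3862 -0.8293  0.1534] [-0.3616 -0.0524  1.6611 -0.0003  1.5324 -1.7022]
scene [ 185  117   56   58 1848] [[223, 117], [185, 136], [205, 174], [240, 153]]
([0.544, 0.745, 0.433], [-0.0, 0.0, -0.002], 'deg', 0.2)
```

```bash
python3 - <<'E'
from h import *; import pickle
from scipy.optimize import least_squares
S=pickle.load(open("c0.pkl","rb"))["scene"]
for z in(.2,.25,.3,.35,.4,.45): print(z,proj(S,(0,0,z)))
q=np.array([[1.12760450e+00,  1.30990666e-01,  1.48904478e+00,1.52301127],[-0.042,-0.2843,1.9142,1.5115],[-0.3616,-0.0524,1.6611,1.5324],[-0.6538,0.399,1.268,1.4885]])
p=np.array([[0.20989667, 0.56160846, 0.21781806],[0.4471,0.0325,0.2007],[0.5152,-0.1403,0.2267],[ 0.5757,-0.3717,0.1663]])
def fk(v,q):
    L1,L2,a,d,e,T=v; A=q[:,1];B=A+q[:,2];C=B+q[:,3]
    r=a+L1*np.sin(A)+L2*np.sin(B)+e*np.cos(B)*0+T*np.sin(C); z=d+L1*np.cos(A)+L2*np.cos(B)+T*np.cos(C); return r,z
rp=p[:,0]*np.cos(q[:,0])+p[:,1]*np.sin(q[:,0]); lat=-p[:,0]*np.sin(q[:,0])+p[:,1]*np.cos(q[:,0]); print(rp,lat)
for d in(.3,.35,.4):
    f=lambda v:np.r_[fk([v[0],v[1],v[2],d,0,v[3]],q)[0]-rp,fk([v[0],v[1],v[2],d,0,v[3]],q)[1]-p[:,2],.05*v[2]]
    s=least_squares(f,[.37,.5,0,.3]); v=s.x; print(d,v,s.fun)
    for lam in np.radians([0,10,20,28,38]):
        for r,z in((.35,.09),(.39,.09),(.41,.10)):
            w=np.array([r-v[2]-v[3]*np.sin(lam),z-d+v[3]*np.cos(lam)]); D=np.hypot(*w)
            c=(v[0]**2+v[1]**2-D*D)/(2*v[0]*v[1]); 
            if abs(c)>1: print(lam,r,"unreach"); continue
            q3=np.pi-np.arccos(c); q2=np.arctan2(w[0],w[1])-np.arctan2(v[1]*np.sin(q3),v[0]+v[1]*np.cos(q3)); print(round(np.degrees(lam)),r,"q2,q3,q5 %.2f %.2f %.2f"%(q2,q3,np.pi-lam-q2-q3))
def edge(px):
    o,dd=ray(S,px)
    return o,dd
E
```

```text
0.2 [400.0044  88.858 ]
0.25 [401.7582  75.9197]
0.3 [403.5923  62.3891]
0.35 [405.5124  48.2248]
0.4 [407.5245  33.3811]
0.45 [409.6355  17.8079]
[0.5974 0.4453 0.5315 0.683 ] [0.0512 0.0512 0.051  0.0551]
0.3 [ 0.3664  0.552  -0.0021  0.4183] [-0.0008  0.0009 -0.001   0.0009 -0.      0.0001 -0.      0.     -0.0001]
0 0.35 q2,q3,q5 -0.54 2.31 1.38
0 0.39 q2,q3,q5 -0.41 2.21 1.34
0 0.41 q2,q3,q5 -0.35 2.15 1.34
10 0.35 q2,q3,q5 -0.83 2.48 1.31
10 0.39 q2,q3,q5 -0.66 2.39 1.24
10 0.41 q2,q3,q5 -0.59 2.33 1.23
20 0.35 q2,q3,q5 -1.20 2.68 1.31
20 0.39 q2,q3,q5 -0.97 2.58 1.18
20 0.41 q2,q3,q5 -0.88 2.52 1.15
28 0.35 q2,q3,q5 -1.63 2.87 1.42
28 0.39 q2,q3,q5 -1.30 2.76 1.19
28 0.41 q2,q3,q5 -1.16 2.69 1.12
0.6632251157578453 0.35 unreach
0.6632251157578453 0.39 unreach
38 0.41 q2,q3,q5 -1.77 2.97 1.28
0.35 [ 0.3675  0.5514 -0.0013  0.4694] [-0.0006  0.0008 -0.0009  0.0007 -0.      0.0001 -0.     -0.     -0.0001]
0 0.35 q2,q3,q5 -0.54 2.31 1.38
0 0.39 q2,q3,q5 -0.41 2.21 1.34
0 0.41 q2,q3,q5 -0.35 2.15 1.34
10 0.35 q2,q3,q5 -0.87 2.50 1.33
10 0.39 q2,q3,q5 -0.70 2.41 1.25
10 0.41 q2,q3,q5
[... 211 characters left out ...]
.21
0.6632251157578453 0.35 unreach
0.6632251157578453 0.39 unreach
0.6632251157578453 0.41 unreach
0.4 [ 0.3685  0.5508 -0.0005  0.5204] [-0.0004  0.0007 -0.0007  0.0005 -0.      0.     -0.     -0.     -0.    ]
0 0.35 q2,q3,q5 -0.54 2.31 1.38
0 0.39 q2,q3,q5 -0.40 2.21 1.34
0 0.41 q2,q3,q5 -0.35 2.15 1.34
10 0.35 q2,q3,q5 -0.91 2.52 1.35
10 0.39 q2,q3,q5 -0.73 2.43 1.27
10 0.41 q2,q3,q5 -0.66 2.37 1.25
20 0.35 q2,q3,q5 -1.42 2.76 1.45
20 0.39 q2,q3,q5 -1.16 2.67 1.28
20 0.41 q2,q3,q5 -1.04 2.61 1.23
28 0.35 q2,q3,q5 -2.39 3.10 1.94
28 0.39 q2,q3,q5 -1.73 2.91 1.47
28 0.41 q2,q3,q5 -1.50 2.83 1.33
0.6632251157578453 0.35 unreach
0.6632251157578453 0.39 unreach
0.6632251157578453 0.41 unreach
```

Request:
jog_arm(
  rows=[
    [[-0.65, -0.46, -0.52], [0, 0, 0]],
    [[-0.65, -0.46, -0.52], [0, 0, 0]],
    [[-0.65, -0.46, -0.52], [0, 0, 0]],
    [[-0.65, -0.46, -0.52], [0, 0, 0]],
    [[-0.65, -0.46, -0.52], [0, 0, 0]],
  ],
)

```text
t: 6.1
tool_pos: [0.6234, -0.2662, 0.3318]
orientation: [0.37, 3.117, -0.004]
force: [0.3, -0.0, -0.2]
opening: 0.0841
gripper_force: 0.0
```

Request:
jog_arm(
  rows=[
    [[0, 0, 0], [0, 0, 0]],
    [[0, 0, 0], [0, 0, 0]],
    [[0, 0, 0], [0, 0, 0]],
  ],
)

```text
t: 6.4
tool_pos: [0.6201, -0.2599, 0.3298]
orientation: [-0.363, -3.119, -0.001]
force: [-0.5, 0.1, -0.3]
opening: 0.0931
gripper_force: 0.0
```

```bash
python3 - <<'E'
from plant import imaging; import pickle
pickle.dump(imaging.read_camera("wrist"),open("wb.pkl","wb"))
E
```

Request:
jog_arm(
  rows=[
    [[0.21, 0.75, 0], [0, 0, 0]],
    [[0.21, 0.75, 0], [0, 0, 0]],
    [[0.21, 0.75, 0], [0, 0, 0]],
    [[0.21, 0.75, 0], [0, 0, 0]],
    [[0.21, 0.75, 0], [0, 0, 0]],
  ],
)

```text
t: 6.95
tool_pos: [0.6141, -0.1028, 0.3312]
orientation: [0.358, 3.12, -0.001]
force: [0.5, 0.1, -0.2]
opening: 0.093
gripper_force: 0.0
```

Request:
jog_arm(
  rows=[
    [[0.21, 0.75, 0], [0, 0, 0]],
    [[0.21, 0.75, 0], [0, 0, 0]],
    [[0.21, 0.75, 0], [0, 0, 0]],
    [[0.21, 0.75, 0], [0, 0, 0]],
    [[0.21, 0.75, 0], [0, 0, 0]],
  ],
)

```text
t: 7.45
tool_pos: [0.6081, 0.0509, 0.3306]
orientation: [0.361, 3.121, -0.001]
force: [-0.5, -0.8, 0.1]
opening: 0.0926
gripper_force: 0.0
```

Request:
jog_arm(
  rows=[
    [[0.21, 0.75, 0], [0, 0, -0.39]],
    [[0.21, 0.75, 0], [0, 0, -0.39]],
    [[0.21, 0.75, 0], [0, 0, -0.39]],
    [[0.21, 0.75, 0], [0, 0, -0.39]],
    [[0.21, 0.75, 0], [0, 0, -0.39]],
  ],
)

```text
t: 7.95
tool_pos: [0.6023, 0.2057, 0.3301]
orientation: [0.599, -3.084, 0.001]
force: [-0.2, -0.6, 0.2]
opening: 0.0929
gripper_force: 0.0
```

Request:
jog_arm(
  rows=[
    [[0, 0, 0], [0, 0, 0]],
    [[0, 0, 0], [0, 0, 0]],
    [[0, 0, 0], [0, 0, 0]],
    [[0, 0, 0], [0, 0, 0]],
  ],
)

```text
t: 8.35
tool_pos: [0.602, 0.2054, 0.3308]
orientation: [-0.59, 3.086, -0.0]
force: [0.0, 0.0, -0.3]
opening: 0.0926
gripper_force: 0.0
```

```bash
python3 - <<'E'
from plant import imaging,robot; import pickle,cv2,numpy as np
c=imaging.read_camera("wrist"); pickle.dump(c,open("wr.pkl","wb")); b=pickle.load(open("wb.pkl","rb"))
print(robot.read_state()["tool_pos"])
o=np.vstack([b["frame"][:300],c["frame"][:300]])[:,:,::-1]
cv2.imwrite("pics/w2.png",o)
E
```

```text
[0.6019465  0.20564069 0.33076803]
```

View pics/w2.png

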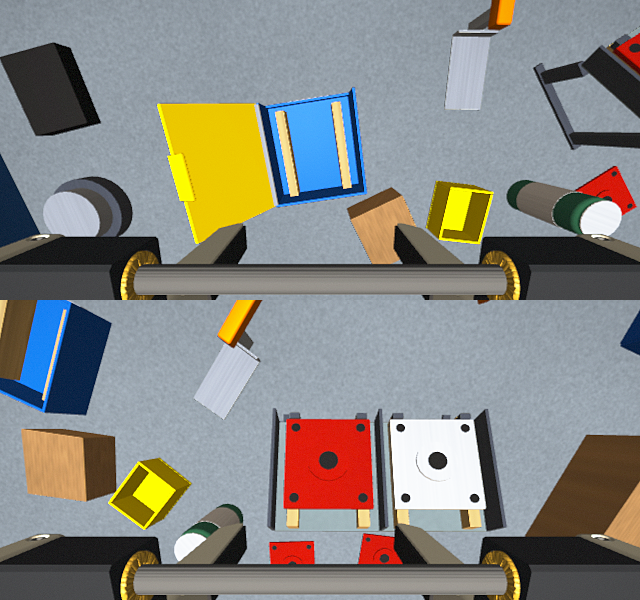

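The upper half shows the bin with its rails at (275–299,111–195) and (331–352,102–188); the rim's +y corners are at (353,90) and (366,192). The lid leans well out. The lower half shows the red plate (284–373, 119–210 after subtracting 300 rows) squarely on its rails, with the hub at (328,160).

```bash
python3 - <<'E'
from h import *; import pickle
c=pickle.load(open("wr.pkl","rb")); b=pickle.load(open("wb.pkl","rb"))
hsv=cv2.cvtColor(c["frame"][:,:,::-1].copy(),cv2.COLOR_BGR2HSV)
m=cv2.inRange(hsv,(0,150,80),(6,255,255))|cv2.inRange(hsv,(174,150,80),(180,255,255)); m[235:]=0
cn=max(cv2.findContours(m,0,2)[0],key=cv2.contourArea); hull=cv2.convexHull(cn)
q=cv2.approxPolyDP(hull,6,True)[:,0]; print(q.tolist())
zt=.135+.00706; P=[]
for p in q:
    hi=p[1]>160; P.append(onz(c,p,zt+(.0282 if hi else -.0282)))
P=np.array(P); print(P,P.mean(0)); 
print("hub",onz(c,(328,160.5),.1456))
lo=P[q[:,1]<160]; hi=P[q[:,1]>160]; v=hi.mean(0)-lo.mean(0); print("yaw",np.arctan2(v[1],v[0]),np.linalg.norm(v[:2]))
for A in(lo,hi): 
    w=A[1]-A[0]; w*=np.sign(w[1]); print("yaw by edge",np.arctan2(-w[0],w[1]),np.linalg.norm(w))
# rails high ends
ze=.135+.075*.469
r=[onz(c,p,ze) for p in((293,217),(363.5,217))]; print("rails hi",r,(r[0]+r[1])/2,np.arctan2(-(r[1]-r[0])[0],(r[1]-r[0])[1]))
print("BIN")
R={k:onz(b,p,z)[:2] for k,(p,z) in dict(f1=((280.5,111),.045),k1=((294,195),.045),f2=((336,102),.045),k2=((346.5,188),.045),lf=((354,89),.075),lb=((367,192),.075),hf=((261,105),.075),hb=((276,208),.075)).items()}
for k in R: print(k,R[k])
v=R["k1"]-R["f1"]+R["k2"]-R["f2"]; print("rail yaw",np.arctan2(v[1],v[0]),"rail c",(R["f1"]+R["k1"]+R["f2"]+R["k2"])/4,"sep",np.linalg.norm((R["f1"]+R["k1"]-R["f2"]-R["k2"])/2))
v=R["lb"]-R["lf"]; print("wall yaw",np.arctan2(v[1],v[0]),np.linalg.norm(v),"rim c",(R["lf"]+R["lb"]+R["hf"]+R["hb"])/4)
# lid lean
for px in((158,104),(195,243)):
    for a in(.4,.5,.6,.7): print(px,a,onz(b,px,.075+.142*np.cos(a)),"expect dy",-.071-.142*np.sin(a))
E
```

```text
[[369, 120], [372, 208], [285, 208], [286, 120]]
[[0.5074 0.2374 0.1139]
 [0.605  0.2744 0.1703]
 [0.6439 0.1765 0.1703]
 [0.5478 0.1358 0.1139]] [0.576  0.206  0.1421]
hub [0.5738 0.205  0.1456]
yaw 0.38155111691102417 0.10437332758247525
yaw by edge 0.378078000724319 0.10930024838115882
yaw by edge 0.37787312686378427 0.10537253548154651
rails hi [array([0.6511, 0.1895, 0.1702]), array([0.6193, 0.2695, 0.1702])] [0.6352 0.2295 0.1702] 0.37785035947434836
BIN
f1 [ 0.5168 -0.2969]
k1 [ 0.65   -0.3099]
f2 [ 0.5235 -0.2109]
k2 [ 0.6584 -0.2231]
lf [ 0.5146 -0.1847]
lb [ 0.6651 -0.1952]
hf [ 0.5052 -0.3184]
hb [ 0.6576 -0.3381]
rail yaw -0.09390009409156574 rail c [ 0.5872 -0.2602] sep 0.08670512674376715
wall yaw -0.069754316885073 0.150853691402044 rim c [ 0.5856 -0.2591]
(158, 104) 0.4 [ 0.4971 -0.3941  0.2058] expect dy -0.12629740460782837
(158, 104) 0.5 [ 0.4959 -0.3973  0.1996] expect dy -0.1390784264817968
(158, 104) 0.6 [ 0.4943 -0.4011  0.1922] expect dy -0.151179231222095
(158, 104) 0.7 [ 0.4925 -0.4055  0.1836] expect dy -0.16247891158775213
(195, 243) 0.4 [ 0.6448 -0.4074  0.2058] expect dy -0.12629740460782837
(195, 243) 0.5 [ 0.6466 -0.4108  0.1996] expect dy -0.1390784264817968
(195, 243) 0.6 [ 0.6489 -0.415   0.1922] expect dy -0.151179231222095
(195, 243) 0.7 [ 0.6514 -0.4198  0.1836] expect dy -0.16247891158775213
```

```bash
cat >> h.py <<'E'
def tool(yaw,lean): return Rt(yaw,lean)@np.diag([-1,-1,1])
def grip_tcp(o,yaw,pitch,lean_g=-.349,gx=-.030):
    """TCP pose for spatula origin o, heading yaw, tip-up pitch"""
    h=np.array([np.cos(yaw),np.sin(yaw),0]); u=np.array([0,0,1.])
    X=np.cos(pitch)*h+np.sin(pitch)*u; Z=-np.sin(pitch)*h+np.cos(pitch)*u
    R=tool(yaw,lean_g+pitch); return np.asarray(o)+gx*X+.075*Z+.019*R[:,2],R
def cur():
    from plant import robot
    st=robot.read_state(); return st["tool_pos"],Ro.from_rotvec(st["orientation"]).as_matrix(),st
E
python3 - <<'E'
from h import *
p,R,st=cur()
h=np.array([np.cos(.227),-np.sin(.227),0]); o=np.array([.4433,.0296,0])+.03*h
g,Rg=grip_tcp(o,-.227,0); pre=g-.09*Rg[:,2]; print(g,pre)
print(rel(p,R,pre,Rg), rel(pre,Rg,g,Rg))
E
```

```text
[0.437  0.0311 0.0571] [0.467  0.0241 0.1417]
([0.963, -0.594, 0.945], [-0.067, 0.215, 0.381], 'deg', 39.9) ([0.0, -0.0, 0.45], [0.0, 0.0, 0.0], 'deg', 0.0)
```

Request:
jog_arm(
  rows=[
    [[0.963, -0.594, 0.4], [-0.067, 0.215, 0.381]],
    [[0.963, -0.594, 0.4], [-0.067, 0.215, 0.381]],
    [[0.963, -0.594, 0.5], [-0.067, 0.215, 0.381]],
    [[0.963, -0.594, 0.6], [-0.067, 0.215, 0.381]],
    [[0.963, -0.594, 0.7], [-0.067, 0.215, 0.381]],
  ],
)

```text
t: 8.9
tool_pos: [0.4754, 0.0345, 0.2077]
orientation: [-0.322, -2.777, -0.055]
force: [1.7, -0.6, -0.7]
opening: 0.0931
gripper_force: 0.0
```

Request:
jog_arm(
  rows=[
    [[0, 0, 0], [0, 0, 0]],
    [[0, 0, 0], [0, 0, 0]],
    [[0, 0, 0], [0, 0, 0]],
  ],
)

```text
t: 9.2
tool_pos: [0.4769, 0.0368, 0.209]
orientation: [-0.311, -2.781, -0.055]
force: [0.3, 0.2, 0.5]
opening: 0.0933
gripper_force: 0.0
```

```bash
cat > g.py <<'E'
from h import *
p,R,st=cur(); print(p,st["q"],st["force"])
h=np.array([np.cos(.227),-np.sin(.227),0]); o=np.array([.4433,.0296,0])+.03*h
g,Rg=grip_tcp(o,-.227,0); print(rel(p,R,g-.05*Rg[:,2],Rg),rel(p,R,g,Rg))
E
python3 g.py
```

```text
[0.4769 0.0368 0.209 ] [-0.0715  0.1501  1.5249  0.0533  1.8075 -1.4158] [0.3023 0.1622 0.4775]
([-0.081, -0.073, 0.528], [-0.0, 0.002, 0.003], 'deg', 0.3) ([-0.08, -0.073, 0.778], [-0.0, 0.002, 0.003], 'deg', 0.3)
```

Request:
jog_arm(
  rows=[
    [[-0.08, -0.073, 0.2], [0, 0.002, 0.003]],
    [[-0.08, -0.073, 0.4], [0, 0.002, 0.003]],
    [[-0.08, -0.073, 0.6], [0, 0.002, 0.003]],
    [[-0.08, -0.073, 0.75], [0, 0.002, 0.003]],
    [[-0.08, -0.073, 0.78], [0, 0.002, 0.003]],
  ],
)

```text
t: 9.7
tool_pos: [0.4336, 0.0318, 0.0538]
orientation: [-0.315, -2.771, -0.054]
force: [-0.7, 0.8, 0.2]
opening: 0.0931
gripper_force: 0.0
```

Request:
jog_arm(
  rows=[
    [[0, 0, 0], [0, 0, 0]],
    [[0, 0, 0], [0, 0, 0]],
    [[0, 0, 0], [0, 0, 0]],
  ],
)

```text
t: 10.0
tool_pos: [0.4376, 0.0305, 0.0575]
orientation: [-0.319, -2.778, -0.054]
force: [0.5, 0.1, -0.3]
opening: 0.0927
gripper_force: 0.0
```

```bash
python3 g.py
```

```text
[0.4376 0.0305 0.0575] [-0.088   0.1966  1.7648  0.0466  1.5242 -1.4407] [ 0.474   0.0797 -0.3281]
([0.002, 0.002, -0.247], [-0.0, 0.001, -0.001], 'deg', 0.1) ([0.003, 0.002, 0.003], [-0.0, 0.001, -0.001], 'deg', 0.1)
```

Request:
jog_arm(
  rows=[
    [[0, 0, 0], [0, 0, 0]],
    [[0, 0, 0], [0, 0, 0]],
    [[0, 0, 0], [0, 0, 0]],
    [[0, 0, 0], [0, 0, 0]],
    [[0, 0, 0], [0, 0, 0]],
  ],
  hand=1,
  squeeze=30,
)

```text
t: 10.5
tool_pos: [0.435, 0.0305, 0.0552]
orientation: [-0.319, -2.773, -0.054]
force: [0.3, -0.2, 0.1]
opening: 0.0573
gripper_force: 0.0
```

Request:
jog_arm(
  rows=[
    [[0, 0, 0], [0, 0, 0]],
    [[0, 0, 0], [0, 0, 0]],
    [[0, 0, 0], [0, 0, 0]],
    [[0, 0, 0], [0, 0, 0]],
    [[0, 0, 0], [0, 0, 0]],
  ],
  squeeze=60,
)

```text
t: 11.0
tool_pos: [0.435, 0.0305, 0.0552]
orientation: [-0.319, -2.773, -0.054]
force: [-0.1, 0.1, -0.4]
opening: 0.0198
gripper_force: 59.9
```

```bash
python3 g.py; python3 - <<'E'
from plant import imaging; import pickle,cv2,numpy as np
a=imaging.read_camera("side")["frame"][120:320,200:480]; b=imaging.read_camera("wrist")["frame"][:280,150:490]
a=cv2.resize(a,None,fx=2,fy=2); a=cv2.resize(a,(400,286)); b=b[:,:]; o=np.zeros((290,760,3),np.uint8); o[:286,:400]=a; o[:280,410:750]=b
cv2.imwrite("pics/g1.png",o[:,:,::-1])
E
```

```text
[0.435  0.0305 0.0552] [-0.0883  0.1983  1.7687  0.0467  1.5233 -1.4406] [-0.1156  0.0849 -0.3752]
([-0.004, 0.004, -0.262], [-0.001, -0.002, -0.001], 'deg', 0.2) ([-0.005, 0.005, -0.012], [-0.001, -0.002, -0.001], 'deg', 0.2)
```

View pics/g1.png

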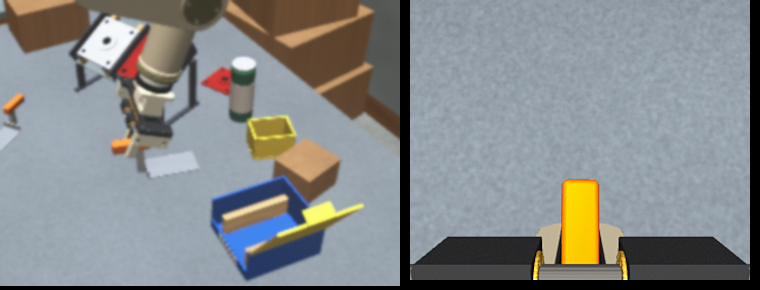

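Gripped, with the opening at 19.8 mm and the spatula flat on the bench. Next come the lift and the waypoints.

```bash
cat >> h.py <<'E'
import json,os
def T4(R,p): M=np.eye(4); M[:3,:3]=R; M[:3,3]=p; return M
def sp(o,yaw,pitch):
    h=np.array([np.cos(yaw),np.sin(yaw),0]); u=np.array([0,0,1.]); X=np.cos(pitch)*h+np.sin(pitch)*u; Z=-np.sin(pitch)*h+np.cos(pitch)*u
    return T4(np.c_[X,np.cross(Z,X),Z],o)
C=np.array([.579,.207,.135]); PSI=.379; SL=np.radians(28)
def rack(a,b,dy=0):
    M=sp(C,PSI,SL); return sp(M[:3,:3]@[a,dy,b]+C,PSI,SL)
def tcp(Ms): 
    M=Ms@np.array(json.load(open("ts.json"))); return M[:3,3],M[:3,:3]
def go(*Ms,start=None):
    p,R,_=cur() if start is None else (*start,0)
    for M in Ms: q,Q=tcp(M); print(rel(p,R,q,Q),q); p,R=q,Q
E
python3 - <<'E'
from h import *
from plant import imaging
p,R,st=cur(); yaw=np.arctan2(-R[1,0],-R[0,0]); print("yaw",yaw)
h=np.array([np.cos(yaw),np.sin(yaw),0]); o=np.array([.4433,.0296,0])+.03*h
c=imaging.read_camera("wrist"); e=onz(c,(320,180.5),.087); print("handle end along h rel origin",(e-o)@h,"lat",(e-o)@[-h[1],h[0],0])
o-= ((o-p)@[-h[1],h[0],0])*np.array([-h[1],h[0],0])
Ts=np.linalg.inv(sp(o,yaw,0))@T4(R,p); json.dump(Ts.tolist(),open("ts.json","w")); print(Ts)
lift=sp(o+[0,0,.1],yaw,0); via=rack(-.195,-.011).copy(); via[2,3]+=.07
go(lift,via,rack(-.195,-.011),rack(-.063,-.011))
E
```

```text
yaw -0.22919734538797326
handle end along h rel origin -0.0677468792126053 lat -0.0003931600390046277
[[-0.9389 -0.0006 -0.3443 -0.0382]
 [ 0.      1.     -0.0017 -0.    ]
 [ 0.3443 -0.0016 -0.9389  0.0553]
 [ 0.      0.      0.      1.    ]]
([0.172, -0.001, -0.47], [-0.0, -0.0, -0.0], 'deg', 0.0) [0.4351 0.0305 0.1553]
([0.368, 0.376, 0.244], [0.042, -0.302, -0.388], 'deg', 44.4) [0.3684 0.1231 0.1346]
([0.048, 0.001, 0.347], [0.0, 0.0, 0.0], 'deg', 0.0) [0.3684 0.1231 0.0646]
([-0.62, -0.0, -0.227], [0.0, 0.0, 0.0], 'deg', 0.0) [0.4767 0.1663 0.1266]
```

Request:
jog_arm(
  rows=[
    [[0.04, 0, -0.1], [0, 0, 0]],
    [[0.08, 0, -0.2], [0, 0, 0]],
    [[0.12, 0, -0.32], [0, 0, 0]],
    [[0.17, 0, -0.47], [0, 0, 0]],
    [[0.17, 0, -0.47], [0, 0, 0]],
  ],
)

```text
t: 11.65
tool_pos: [0.4381, 0.0304, 0.1591]
orientation: [-0.319, -2.78, -0.055]
force: [0.9, 0.4, -0.9]
opening: 0.0198
gripper_force: 59.9
```

Request:
jog_arm(
  rows=[
    [[0.06, 0.06, 0.04], [0.007, -0.05, -0.065]],
    [[0.12, 0.12, 0.08], [0.014, -0.1, -0.13]],
    [[0.18, 0.18, 0.12], [0.021, -0.15, -0.195]],
    [[0.24, 0.24, 0.16], [0.028, -0.2, -0.26]],
    [[0.3, 0.3, 0.2], [0.035, -0.25, -0.325]],
  ],
)

```text
t: 12.15
tool_pos: [0.38, 0.1054, 0.1368]
orientation: [-0.438, 3.057, 0.042]
force: [-0.4, 0.7, -2.3]
opening: 0.0195
gripper_force: 59.9
```

Request:
jog_arm(
  rows=[
    [[0, 0, 0], [0, 0, 0]],
    [[0, 0, 0], [0, 0, 0]],
  ],
)

```text
t: 12.35
tool_pos: [0.3801, 0.1049, 0.1375]
orientation: [-0.432, 3.06, 0.042]
force: [0.1, 0.0, -0.9]
opening: 0.0199
gripper_force: 59.9
```

```bash
python3 - <<'E'
from h import *
print(cur()[2]["q"],cur()[2]["force"],cur()[2]["t"])
via=rack(-.195,-.011).copy(); via[2,3]+=.07
go(via,rack(-.195,-.011))
E
```

```text
[ 0.1116 -0.4804  2.1779  0.0289  1.3943 -1.7438] [ 0.1107  0.0096 -0.9069] 12.35
([0.032, 0.103, 0.015], [0.008, -0.052, -0.063], 'deg', 7.4) [0.3684 0.1231 0.1346]
([0.048, 0.001, 0.347], [0.0, 0.0, 0.0], 'deg', 0.0) [0.3684 0.1231 0.0646]
```

Request:
jog_arm(
  rows=[
    [[0.03, 0.1, 0.015], [0.008, -0.052, -0.063]],
    [[0.03, 0.1, 0.015], [0.008, -0.052, -0.063]],
    [[0.03, 0.1, 0.015], [0.008, -0.052, -0.063]],
  ],
)

```text
t: 12.65
tool_pos: [0.3702, 0.1222, 0.1355]
orientation: [-0.563, 2.954, 0.035]
force: [0.9, 0.4, -2.0]
opening: 0.0197
gripper_force: 59.9
```

Request:
jog_arm(
  rows=[
    [[0.02, 0, 0.12], [0, 0, 0]],
    [[0.04, 0, 0.24], [0, 0, 0]],
    [[0.05, 0, 0.35], [0, 0, 0]],
    [[0.05, 0, 0.35], [0, 0, 0]],
    [[0.05, 0, 0.35], [0, 0, 0]],
  ],
)

```text
t: 13.15
tool_pos: [0.3701, 0.1218, 0.0651]
orientation: [-0.563, 2.955, 0.035]
force: [0.7, 0.8, -1.4]
opening: 0.0196
gripper_force: 59.9
```

```bash
python3 - <<'E'
from h import *
from plant import imaging
import pickle
p,R,st=cur(); print(st["q"],st["force"],st["t"],p)
M=T4(R,p)@np.linalg.inv(np.array(json.load(open("ts.json")))); L=np.linalg.inv(rack(0,0))@M; print("spatula in slope frame\n",L)
go(rack(-.195,-.011),rack(-.12,-.011))
d={}
o=np.zeros((560,780,3),np.uint8)
for n,(x,y,w,h,r) in dict(scene=(290,160,130,93,0),side=(190,120,195,140,1)).items():
    c=imaging.read_camera(n); d[n]=c; f=780/w/1.5
    a=cv2.resize(c["frame"][y:y+h,x:x+w],(390,280),interpolation=cv2.INTER_CUBIC)
    o[0:280,390*r:390*r+390]=a
c=imaging.read_camera("wrist"); d["wrist"]=c; o[280:560,:448]=cv2.resize(c["frame"],(448,280))
pickle.dump(d,open("c2.pkl","wb")); cv2.imwrite("pics/r1.png",o[:,:,::-1])
O=M[:3,3]; X=M[:3,:3]
for n in d: print(n,"tip corners",[proj(d[n],O+X@[.11,s*.03,.003]) for s in(-1,1)],"heel top",[proj(d[n],O+X@[0,s*.03,.022]) for s in(-1,1)])
E
```

```text
[ 0.1595 -0.5272  2.3506  0.0294  1.1855 -1.7972] [ 0.717   0.8039 -1.3669] 13.15 [0.3701 0.1218 0.0651]
spatula in slope frame
 [[ 1.      0.0018  0.0016 -0.1939]
 [-0.0018  1.      0.0012 -0.002 ]
 [-0.0016 -0.0012  1.     -0.0111]
 [ 0.      0.      0.      1.    ]]
([0.006, 0.009, 0.002], [-0.0, -0.001, -0.001], 'deg', 0.2) [0.3684 0.1231 0.0646]
([-0.352, -0.0, -0.129], [0.0, 0.0, 0.0], 'deg', 0.0) [0.4299 0.1476 0.0998]
scene tip corners [array([355.5614, 211.5026]), array([376.1549, 215.047 ])] heel top [array([361.3014, 196.4051]), array([380.4206, 199.5669])]
side tip corners [array([298.1769, 187.8314]), array([284.817 , 181.0405])] heel top [array([275.4429, 212.2609]), array([262.1966, 204.6951])]
wrist tip corners [array([280.5796, 426.4378]), array([359.1568, 426.6173])] heel top [array([279.4119, 283.4341]), array([360.7184, 283.5732])]
```

View pics/r1.png

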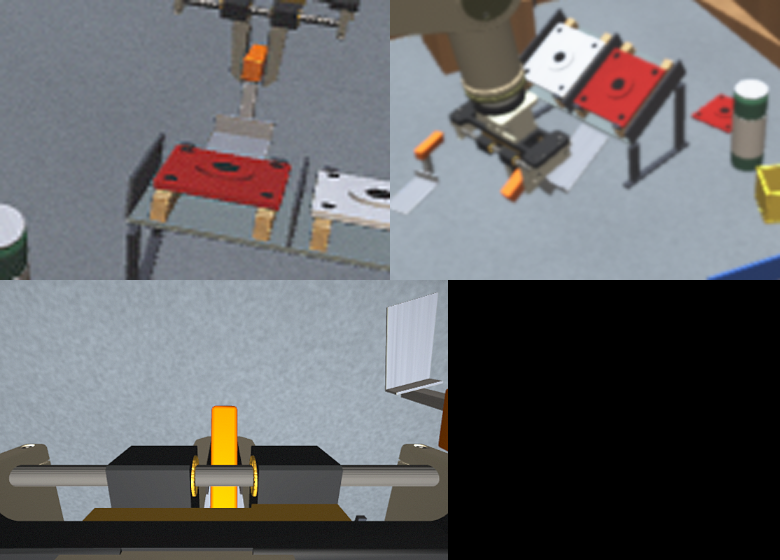

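The scene and side views show the spatula held at the rack's slope and lined up with the bay; the tip at side (298,189) matches the prediction to about 1 px. I insert it in stages, watching the force.

Request:
jog_arm(
  rows=[
    [[-0.06, 0.009, -0.025], [0, 0, 0]],
    [[-0.13, 0.009, -0.05], [0, 0, 0]],
    [[-0.2, 0.009, -0.077], [0, 0, 0]],
    [[-0.27, 0.009, -0.1], [0, 0, 0]],
    [[-0.345, 0.009, -0.127], [0, 0, 0]],
  ],
)

```text
t: 13.8
tool_pos: [0.4305, 0.1483, 0.1009]
orientation: [-0.565, 2.951, 0.035]
force: [0.0, -0.1, -1.8]
opening: 0.0196
gripper_force: 59.9
```

Request:
jog_arm(
  rows=[
    [[0, 0, 0], [0, 0, 0]],
    [[0, 0, 0], [0, 0, 0]],
  ],
)

```text
t: 14.0
tool_pos: [0.4293, 0.148, 0.0998]
orientation: [-0.566, 2.952, 0.035]
force: [-1.0, -0.6, -2.2]
opening: 0.0197
gripper_force: 59.9
```

```bash
cat > s.py <<'E'
from h import *
p,R,st=cur(); print(st["t"],st["q"],st["force"],st["wrist_torque"],p)
M=T4(R,p)@np.linalg.inv(np.array(json.load(open("ts.json")))); L=np.linalg.inv(rack(0,0))@M; print("slope frame",L[:3,3],Ro.from_matrix(L[:3,:3]).as_rotvec())
E
python3 s.py; python3 -c "
from h import *
go(rack(-.063,-.011))"
```

```text
14.0 [ 0.2006 -0.3416  2.1539  0.0236  1.1932 -1.756 ] [-0.9568 -0.5829 -2.1658] [-0.0681  0.2774 -0.0334] [0.4293 0.148  0.0998]
slope frame [-0.1203  0.0005 -0.0107] [-0.0008 -0.0007  0.    ]
([-0.27, -0.003, -0.097], [-0.0, 0.0, -0.0], 'deg', 0.1) [0.4767 0.1663 0.1266]
```

Request:
jog_arm(
  rows=[
    [[-0.06, 0, -0.022], [0, 0, 0]],
    [[-0.12, 0, -0.043], [0, 0, 0]],
    [[-0.18, 0, -0.065], [0, 0, 0]],
    [[-0.23, 0, -0.083], [0, 0, 0]],
    [[-0.255, 0, -0.092], [0, 0, 0]],
  ],
)

```text
t: 14.5
tool_pos: [0.474, 0.1658, 0.1248]
orientation: [-0.565, 2.952, 0.036]
force: [0.7, 0.3, -1.6]
opening: 0.0195
gripper_force: 59.9
```

Request:
jog_arm(
  rows=[
    [[0, 0, 0], [0, 0, 0]],
    [[0, 0, 0], [0, 0, 0]],
  ],
)

```text
t: 14.7
tool_pos: [0.473, 0.1656, 0.1239]
orientation: [-0.566, 2.954, 0.035]
force: [-0.8, -0.4, -2.0]
opening: 0.0195
gripper_force: 59.9
```

```bash
python3 s.py; python3 - <<'E'
from h import *
from plant import imaging
import pickle
d={n:imaging.read_camera(n) for n in("scene","side")}; pickle.dump(d,open("c3.pkl","wb"))
o=np.hstack([cv2.resize(d["scene"]["frame"][190:250,325:405],(400,300),interpolation=cv2.INTER_CUBIC),cv2.resize(d["side"]["frame"][130:220,240:360],(400,300),interpolation=cv2.INTER_CUBIC)])
cv2.imwrite("pics/r2.png",o[:,:,::-1])
E
```

```text
14.7 [ 0.2197 -0.2177  2.008   0.0207  1.2165 -1.7355] [-0.7747 -0.3597 -1.986 ] [-0.0107  0.2227  0.0129] [0.473  0.1656 0.1239]
slope frame [-0.0675  0.0007 -0.0117] [-0.0005  0.001  -0.0001]
```

View pics/r2.png

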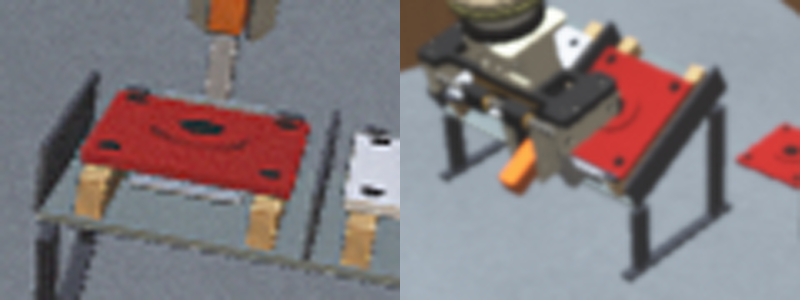

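The blade is under the plate, its tip visible at crop (190,190) between the rails, with nothing touching. I close the heel gap a little and then lift straight up slowly.

Request:
jog_arm(
  rows=[
    [[-0.006, 0, -0.002], [0, 0, 0]],
    [[-0.013, 0, -0.005], [0, 0, 0]],
    [[-0.02, 0, -0.007], [0, 0, 0]],
    [[-0.026, 0, -0.01], [0, 0, 0]],
    [[-0.026, 0, -0.01], [0, 0, 0]],
  ],
)

```text
t: 15.3
tool_pos: [0.4778, 0.1675, 0.1268]
orientation: [-0.566, 2.954, 0.035]
force: [-1.7, -1.3, -2.4]
opening: 0.0197
gripper_force: 59.9
```

Request:
jog_arm(
  rows=[
    [[-0.002, 0, -0.018], [0, 0, 0]],
    [[-0.004, 0, -0.03], [0, 0, 0]],
    [[-0.006, 0, -0.042], [0, 0, 0]],
    [[-0.008, 0, -0.055], [0, 0, 0]],
    [[-0.01, 0, -0.07], [0, 0, 0]],
  ],
)

```text
t: 15.8
tool_pos: [0.4782, 0.1676, 0.1414]
orientation: [-0.565, 2.952, 0.036]
force: [-0.4, -0.4, -5.3]
opening: 0.0199
gripper_force: 59.9
```

Request:
jog_arm(
  rows=[
    [[-0.002, 0, -0.018], [0, 0, 0]],
    [[-0.005, 0, -0.04], [0, 0, 0]],
    [[-0.009, 0, -0.065], [0, 0, 0]],
    [[-0.013, 0, -0.09], [0, 0, 0]],
    [[-0.015, 0, -0.11], [0, 0, 0]],
  ],
)

```text
t: 16.3
tool_pos: [0.4784, 0.1677, 0.1641]
orientation: [-0.565, 2.952, 0.036]
force: [0.5, 0.0, -5.3]
opening: 0.0191
gripper_force: 59.9
```

```bash
python3 s.py
```

```text
16.3 [ 0.2217 -0.2381  1.95    0.0199  1.2933 -1.7318] [ 0.5403  0.0187 -5.2967] [-0.2063  0.5784 -0.0165] [0.4784 0.1677 0.1641]
slope frame [-0.0435  0.0007  0.0212] [-0.0007 -0.0006 -0.0001]
```

The load rose by about 3 N, so the plate is riding on the spatula. I raise it further and look.

Request:
jog_arm(
  rows=[
    [[-0.01, 0, -0.07], [0, 0, 0]],
    [[-0.02, 0, -0.15], [0, 0, 0]],
    [[-0.034, 0, -0.25], [0, 0, 0]],
    [[-0.045, 0, -0.33], [0, 0, 0]],
    [[-0.05, 0, -0.37], [0, 0, 0]],
  ],
)

```text
t: 16.8
tool_pos: [0.4789, 0.1679, 0.2411]
orientation: [-0.565, 2.949, 0.036]
force: [-0.4, -0.2, -5.0]
opening: 0.0197
gripper_force: 59.9
```

Request:
jog_arm(
  rows=[
    [[0, 0, 0], [0, 0, 0]],
    [[0, 0, 0], [0, 0, 0]],
    [[0, 0, 0], [0, 0, 0]],
  ],
)

```text
t: 17.1
tool_pos: [0.4772, 0.1676, 0.2368]
orientation: [-0.566, 2.955, 0.035]
force: [-0.1, 0.4, -4.7]
opening: 0.0198
gripper_force: 59.9
```

```bash
python3 s.py; python3 - <<'E'
from h import *
from plant import imaging
import pickle
p,R,st=cur(); M=T4(R,p)@np.linalg.inv(np.array(json.load(open("ts.json"))))
d={n:imaging.read_camera(n) for n in("scene","side")}; pickle.dump(d,open("c4.pkl","wb"))
for n in d: print(n,"pred plate top corners",[np.round(proj(d[n],(M@[x,y,.011,1])[:3]),1).tolist() for x in(0,.12) for y in(-.055,.055)])
for n in d:
    hsv=cv2.cvtColor(d[n]["frame"][:,:,::-1].copy(),cv2.COLOR_BGR2HSV); m=cv2.inRange(hsv,(0,150,70),(6,255,255))|cv2.inRange(hsv,(174,150,70),(180,255,255))
    k,l,s,ce=cv2.connectedComponentsWithStats(m)
    for i in range(1,k):
        if s[i,4]>200: print(n,s[i],cv2.approxPolyDP(cv2.convexHull(cv2.findContours((l==i).astype(np.uint8),0,2)[0][0]),2,True)[:,0].tolist())
o=np.hstack([cv2.resize(d["scene"]["frame"][150:240,320:440],(400,300),interpolation=cv2.INTER_CUBIC),cv2.resize(d["side"]["frame"][90:195,240:380],(400,300),interpolation=cv2.INTER_CUBIC)])
cv2.imwrite("pics/r3.png",o[:,:,::-1])
c=[.586,-.260]; 
E
```

```text
17.1 [ 0.2219 -0.278   1.8499  0.0193  1.4358 -1.7286] [-0.0943  0.3729 -4.6867] [-0.1904  0.6115  0.0208] [0.4772 0.1676 0.2368]
slope frame [-0.0105  0.001   0.0858] [-0.0004  0.002  -0.0003]
scene pred plate top corners [[349.0, 180.1], [390.1, 186.6], [341.4, 189.8], [386.9, 197.2]]
side pred plate top corners [[305.0, 154.1], [279.3, 142.6], [327.4, 124.6], [301.2, 114.6]]
scene [343 182  47  20 558] [[343, 191], [350, 182], [389, 188], [386, 201], [343, 194]]
scene [304 290  38  36 926] [[312, 290], [341, 295], [335, 325], [304, 318]]
scene [370 298  43  38 987] [[378, 298], [412, 309], [404, 335], [370, 324]]
side [288 118  40  37 652] [[326, 126], [306, 154], [288, 142], [305, 118]]
side [342 169  20  17 201] [[361, 170], [359, 185], [342, 178], [353, 169]]
```

View pics/r3.png

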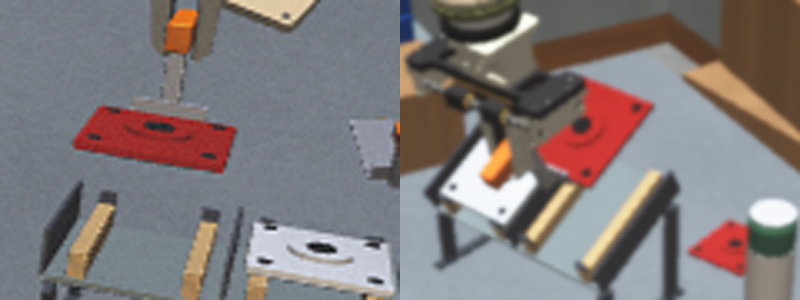

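The plate rides cleanly, seated against the heel and clear of the rack, and its corners match the prediction to about 2 px. I level it out and carry it to the bin.

```bash
python3 - <<'E'
from h import *
B=np.array([.586,-.260]); yb=-.094
def bn(z,dx=0,dy=0):
    h=np.array([np.cos(yb),np.sin(yb)]); n=np.array([-h[1],h[0]]); return sp([*(B+(dx-.061)*h+dy*n),z],yb,0)
go(sp([.46,.12,.235],.379,.25),sp([.45,.06,.24],.2,0),sp([.46,-.1,.22],.0,0),bn(.12),bn(.042))
E
```

```text
([0.389, -0.19, -0.266], [-0.0, 0.151, -0.001], 'deg', 13.6) [0.4129 0.1012 0.2791]
([0.1, -0.226, -0.071], [-0.026, 0.159, 0.111], 'deg', 17.6) [0.4126 0.0524 0.2953]
([0.065, -0.756, 0.132], [-0.044, 0.0, 0.12], 'deg', 11.5) [ 0.4218 -0.1     0.2753]
([-0.479, -0.753, 0.358], [-0.021, 0.0, 0.056], 'deg', 5.4) [ 0.4872 -0.2507  0.1753]
([-0.134, 0.001, 0.366], [0.0, 0.0, 0.0], 'deg', 0.0) [ 0.4872 -0.2507  0.0973]
```

Request:
jog_arm(
  rows=[
    [[0.03, -0.015, -0.02], [0, 0.012, 0]],
    [[0.09, -0.045, -0.06], [0, 0.036, 0]],
    [[0.17, -0.085, -0.115], [0, 0.066, 0]],
    [[0.25, -0.125, -0.17], [0, 0.098, 0]],
    [[0.31, -0.155, -0.215], [0, 0.122, 0]],
  ],
)

```text
t: 17.7
tool_pos: [0.4262, 0.1133, 0.273]
orientation: [0.58, -3.031, 0.02]
force: [1.5, 0.1, -4.1]
opening: 0.0198
gripper_force: 59.9
```

Request:
jog_arm(
  rows=[
    [[0.05, -0.025, -0.035], [0, 0.02, 0]],
    [[0.08, -0.04, -0.05], [0, 0.03, 0]],
    [[0.08, -0.04, -0.05], [0, 0.03, 0]],
  ],
)

```text
t: 18.0
tool_pos: [0.4156, 0.1006, 0.2836]
orientation: [0.571, -2.988, 0.033]
force: [0.8, 0.3, -5.4]
opening: 0.0193
gripper_force: 59.9
```

```bash
cat > w.py <<'E'
from h import *
B=np.array([.586,-.260]); yb=-.094
def bn(z,dx=0,dy=0):
    h=np.array([np.cos(yb),np.sin(yb)]); n=np.array([-h[1],h[0]]); return sp([*(B+(dx-.061)*h+dy*n),z],yb,0)
E
python3 s.py; python3 - <<'E'
from w import *
go(sp([.45,.06,.24],.2,0),sp([.46,-.1,.22],.0,0))
E
```

```text
18.0 [ 0.1408 -0.2579  1.7464 -0.0266  1.7508 -1.8111] [ 0.7796  0.302  -5.3588] [-0.0624  0.2277 -0.0453] [0.4156 0.1006 0.2836]
slope frame [-0.075  -0.0385  0.1582] [-0.0012  0.2384 -0.0011]
([0.108, -0.219, -0.047], [-0.026, 0.159, 0.11], 'deg', 17.6) [0.4126 0.0524 0.2953]
([0.065, -0.756, 0.132], [-0.044, 0.0, 0.12], 'deg', 11.5) [ 0.4218 -0.1     0.2753]
```

Request:
jog_arm(
  rows=[
    [[0.01, -0.02, -0.005], [-0.003, 0.016, 0.011]],
    [[0.03, -0.07, -0.015], [-0.008, 0.05, 0.035]],
    [[0.06, -0.13, -0.025], [-0.015, 0.09, 0.065]],
    [[0.09, -0.18, -0.037], [-0.021, 0.13, 0.09]],
    [[0.108, -0.219, -0.047], [-0.026, 0.159, 0.11]],
  ],
)

```text
t: 18.5
tool_pos: [0.4127, 0.0522, 0.2943]
orientation: [0.276, -2.774, 0.052]
force: [0.2, -0.6, -4.3]
opening: 0.0196
gripper_force: 59.9
```

Request:
jog_arm(
  rows=[
    [[0.005, -0.04, 0.005], [-0.003, 0, 0.006]],
    [[0.01, -0.12, 0.02], [-0.008, 0, 0.018]],
    [[0.015, -0.21, 0.035], [-0.013, 0, 0.033]],
    [[0.025, -0.3, 0.05], [-0.018, 0, 0.048]],
    [[0.03, -0.378, 0.066], [-0.022, 0, 0.06]],
  ],
)

```text
t: 19.0
tool_pos: [0.4178, -0.0243, 0.2843]
orientation: [0.139, -2.789, 0.027]
force: [0.2, 0.4, -4.3]
opening: 0.0196
gripper_force: 59.9
```

```bash
python3 - <<'E'
from w import *
print(cur()[2]["force"],cur()[2]["wrist_torque"],cur()[0])
go(sp([.46,-.1,.22],.0,0),bn(.14),bn(.12))
E
```

```text
[ 0.1621  0.393  -4.2861] [ 0.0578 -0.081   0.0242] [ 0.4178 -0.0243  0.2843]
([0.001, -0.379, 0.049], [-0.022, 0.001, 0.06], 'deg', 5.7) [ 0.4218 -0.1     0.2753]
([-0.445, -0.753, 0.264], [-0.021, 0.0, 0.056], 'deg', 5.4) [ 0.4872 -0.2507  0.1953]
([-0.034, 0.0, 0.094], [0.0, 0.0, 0.0], 'deg', 0.0) [ 0.4872 -0.2507  0.1753]
```

Request:
jog_arm(
  rows=[
    [[0, -0.07, 0.01], [-0.004, 0, 0.012]],
    [[0, -0.15, 0.02], [-0.009, 0, 0.024]],
    [[0, -0.23, 0.03], [-0.013, 0, 0.036]],
    [[0, -0.31, 0.04], [-0.018, 0, 0.048]],
    [[0, -0.379, 0.049], [-0.022, 0, 0.06]],
  ],
)

```text
t: 19.5
tool_pos: [0.4219, -0.1001, 0.2753]
orientation: [-0.001, -2.791, 0.002]
force: [-0.0, -0.4, -4.8]
opening: 0.0194
gripper_force: 59.9
```

Request:
jog_arm(
  rows=[
    [[-0.04, -0.07, 0.025], [-0.002, 0, 0.006]],
    [[-0.09, -0.15, 0.05], [-0.004, 0, 0.012]],
    [[-0.14, -0.24, 0.08], [-0.006, 0, 0.018]],
    [[-0.19, -0.33, 0.11], [-0.009, 0, 0.024]],
    [[-0.24, -0.41, 0.14], [-0.011, 0, 0.03]],
  ],
)

```text
t: 20.0
tool_pos: [0.4578, -0.1823, 0.2316]
orientation: [-0.07, -2.789, -0.011]
force: [0.1, -0.3, -4.7]
opening: 0.0195
gripper_force: 59.9
```

```bash
python3 - <<'E'
from w import *
print(cur()[2]["force"],cur()[2]["wrist_torque"],cur()[0])
go(bn(.14),bn(.11))
E
```

```text
[ 0.0852 -0.2829 -4.6938] [ 0.054  -0.1412  0.002 ] [ 0.4578 -0.1823  0.2316]
([-0.217, -0.334, 0.115], [-0.009, 0.0, 0.026], 'deg', 2.5) [ 0.4872 -0.2507  0.1953]
([-0.052, 0.0, 0.141], [0.0, 0.0, 0.0], 'deg', 0.0) [ 0.4872 -0.2507  0.1653]
```

Request:
jog_arm(
  rows=[
    [[-0.06, -0.09, 0.03], [-0.002, 0, 0.007]],
    [[-0.11, -0.17, 0.06], [-0.004, 0, 0.013]],
    [[-0.16, -0.25, 0.085], [-0.007, 0, 0.02]],
    [[-0.2, -0.31, 0.105], [-0.009, 0, 0.025]],
    [[-0.217, -0.334, 0.115], [-0.009, 0, 0.026]],
  ],
)

```text
t: 20.5
tool_pos: [0.4867, -0.2508, 0.1945]
orientation: [-0.131, -2.786, -0.021]
force: [0.2, -0.1, -4.9]
opening: 0.0197
gripper_force: 59.9
```

Request:
jog_arm(
  rows=[
    [[0, 0, 0], [0, 0, 0]],
    [[0, 0, 0], [0, 0, 0]],
    [[0, 0, 0], [0, 0, 0]],
  ],
)

```text
t: 20.8
tool_pos: [0.487, -0.2491, 0.1968]
orientation: [-0.129, -2.788, -0.02]
force: [-0.0, 0.1, -4.0]
opening: 0.0197
gripper_force: 59.9
```

```bash
python3 - <<'E'
from w import *
from plant import imaging
import pickle
p,R,st=cur(); print(st["t"],st["force"],p); M=T4(R,p)@np.linalg.inv(np.array(json.load(open("ts.json"))))
go(bn(.11),bn(.055))
d={n:imaging.read_camera(n) for n in("scene","side")}; pickle.dump(d,open("c5.pkl","wb"))
for n in d: print(n,"pred plate top corners",[np.round(proj(d[n],(M@[x,y,.011,1])[:3]),1).tolist() for x in(0,.12) for y in(-.055,.055)])
for n in d:
    hsv=cv2.cvtColor(d[n]["frame"][:,:,::-1].copy(),cv2.COLOR_BGR2HSV); m=cv2.inRange(hsv,(0,150,70),(6,255,255))|cv2.inRange(hsv,(174,150,70),(180,255,255))
    k,l,s,ce=cv2.connectedComponentsWithStats(m)
    for i in range(1,k):
        if s[i,4]>200: print(n,s[i],cv2.approxPolyDP(cv2.convexHull(cv2.findContours((l==i).astype(np.uint8),0,2)[0][0]),2,True)[:,0].tolist())
o=np.hstack([cv2.resize(d["scene"]["frame"][105:213,175:319],(400,300),interpolation=cv2.INTER_CUBIC),cv2.resize(d["side"]["frame"][200:320,300:460],(400,300),interpolation=cv2.INTER_CUBIC)])
cv2.imwrite("pics/b1.png",o[:,:,::-1])
E
```

```text
20.8 [-0.0482  0.0702 -4.0234] [ 0.487  -0.2491  0.1968]
([-0.056, -0.008, 0.147], [-0.001, 0.001, 0.001], 'deg', 0.1) [ 0.4872 -0.2507  0.1653]
([-0.095, 0.0, 0.258], [0.0, 0.0, 0.0], 'deg', 0.0) [ 0.4872 -0.2507  0.1103]
scene pred plate top corners [[238.2, 139.0], [261.5, 152.3], [208.7, 155.9], [232.0, 170.5]]
side pred plate top corners [[378.2, 265.9], [357.4, 237.0], [421.7, 251.8], [398.4, 224.8]]
scene [210 141  52  31 783] [[261, 154], [234, 171], [210, 157], [238, 141]]
scene [304 290  38  36 927] [[312, 290], [341, 295], [335, 325], [304, 318]]
scene [370 298  43  38 982] [[379, 298], [412, 309], [404, 335], [370, 324]]
side [ 369  232   54   36 1138] [[422, 253], [378, 267], [369, 248], [369, 238], [403, 232]]
```

View pics/b1.png

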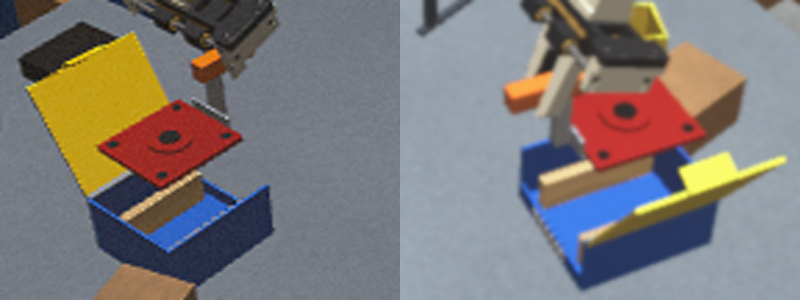

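The plate rides level above the bin, inside the wall outline, with the lid well clear. I compare the bin's rim with the prediction in the same camera to cancel its bias.

```bash
python3 - <<'E'
from w import *
import pickle
d=pickle.load(open("c5.pkl","rb")); S,D=d["scene"],d["side"]
M=sp([*B,0],yb,0)
pr=lambda c,x,y,z:np.round(proj(c,(M@[x,y,z,1])[:3]),1).tolist()
for nm,x,y,so,do in(("lb",.077,.071,(235.3,195.3),(399.7,243)),("lf",-.077,.071,(272,172),(348,258.7)),("hb",.077,-.071,(207,175.3),(427,279.7)),("hf",-.077,-.071,(242.3,155.3),(375.3,296.3))):
    print(nm,"scene",pr(S,x,y,.075),so,"side",pr(D,x,y,.075),do)
E
```

```text
lb scene [234.0, 195.1] (235.3, 195.3) side [398.9, 241.2] (399.7, 243)
lf scene [270.3, 171.1] (272, 172) side [348.7, 256.8] (348, 258.7)
hb scene [205.0, 175.7] (207, 175.3) side [427.9, 276.5] (427, 279.7)
hf scene [241.3, 153.9] (242.3, 155.3) side [373.8, 295.1] (375.3, 296.3)
```

Biases agree to within 2–3 mm, so I lower it.

Request:
jog_arm(
  rows=[
    [[-0.02, -0.008, 0.06], [0, 0, 0]],
    [[-0.05, -0.008, 0.14], [0, 0, 0]],
    [[-0.085, -0.008, 0.23], [0, 0, 0]],
    [[-0.12, -0.008, 0.32], [0, 0, 0]],
    [[-0.14, -0.008, 0.38], [0, 0, 0]],
  ],
)

```text
t: 21.4
tool_pos: [0.4854, -0.2505, 0.1119]
orientation: [-0.129, -2.784, -0.023]
force: [0.3, 0.8, -4.6]
opening: 0.0196
gripper_force: 59.9
```

Request:
jog_arm(
  rows=[
    [[-0.005, 0, 0.01], [0, 0, 0]],
    [[-0.008, 0, 0.018], [0, 0, 0]],
    [[-0.011, 0, 0.025], [0, 0, 0]],
    [[-0.011, 0, 0.025], [0, 0, 0]],
  ],
)

```text
t: 21.8
tool_pos: [0.4877, -0.2517, 0.1106]
orientation: [-0.13, -2.789, -0.019]
force: [0.2, -0.5, -4.9]
opening: 0.0195
gripper_force: 59.9
```

```bash
python3 - <<'E'
from w import *
p,R,st=cur(); print(st["t"],st["force"],p)
go(bn(.055),bn(.045),bn(.035))
E
```

```text
21.8 [ 0.2147 -0.5231 -4.9144] [ 0.4877 -0.2517  0.1106]
([0.002, 0.005, 0.003], [-0.001, 0.001, 0.0], 'deg', 0.1) [ 0.4872 -0.2507  0.1103]
([-0.017, 0.0, 0.047], [0.0, 0.0, 0.0], 'deg', 0.0) [ 0.4872 -0.2507  0.1003]
([-0.017, 0.0, 0.047], [0.0, 0.0, 0.0], 'deg', 0.0) [ 0.4872 -0.2507  0.0903]
```

Request:
jog_arm(
  rows=[
    [[-0.002, 0.005, 0.012], [0, 0, 0]],
    [[-0.006, 0.005, 0.022], [0, 0, 0]],
    [[-0.009, 0.005, 0.032], [0, 0, 0]],
    [[-0.013, 0.005, 0.042], [0, 0, 0]],
    [[-0.017, 0.005, 0.05], [0, 0, 0]],
  ],
)

```text
t: 22.3
tool_pos: [0.4869, -0.2504, 0.099]
orientation: [-0.13, -2.787, -0.02]
force: [0.3, -0.1, -4.2]
opening: 0.0198
gripper_force: 59.9
```

Request:
jog_arm(
  rows=[
    [[-0.002, 0, 0.008], [0, 0, 0]],
    [[-0.005, 0, 0.016], [0, 0, 0]],
    [[-0.008, 0, 0.024], [0, 0, 0]],
    [[-0.012, 0, 0.034], [0, 0, 0]],
    [[-0.017, 0, 0.047], [0, 0, 0]],
  ],
)

```text
t: 22.8
tool_pos: [0.487, -0.2505, 0.0894]
orientation: [-0.13, -2.788, -0.02]
force: [-1.0, -0.6, -1.3]
opening: 0.0198
gripper_force: 59.9
```

Request:
jog_arm(
  rows=[
    [[0, 0, 0], [0, 0, 0]],
    [[0, 0, 0], [0, 0, 0]],
  ],
)

```text
t: 23.0
tool_pos: [0.487, -0.2504, 0.0892]
orientation: [-0.13, -2.788, -0.02]
force: [-0.9, 0.5, -2.1]
opening: 0.0193
gripper_force: 59.9
```

```bash
python3 - <<'E'
from w import *
p,R,st=cur(); print(st["t"],st["force"],st["wrist_torque"],p)
M=T4(R,p)@np.linalg.inv(np.array(json.load(open("ts.json")))); print(np.linalg.inv(sp([*B,0],yb,0))@M)
E
```

```text
23.0 [-0.9197  0.5282 -2.1013] [ 0.0998 -0.0209  0.0489] [ 0.487  -0.2504  0.0892]
[[ 1.     -0.0005 -0.0003 -0.0613]
 [ 0.0005  1.      0.0003  0.0003]
 [ 0.0003 -0.0003  1.      0.0339]
 [ 0.      0.      0.      1.    ]]
```

The load is back to the spatula alone, so the plate sits on the rails. I withdraw straight out.

Request:
jog_arm(
  rows=[
    [[0.02, 0, 0.007], [0, 0, 0]],
    [[0.07, 0, 0.026], [0, 0, 0]],
    [[0.15, 0, 0.055], [0, 0, 0]],
    [[0.25, 0, 0.092], [0, 0, 0]],
    [[0.35, 0, 0.128], [0, 0, 0]],
  ],
)

```text
t: 23.5
tool_pos: [0.4121, -0.2434, 0.0895]
orientation: [-0.13, -2.788, -0.02]
force: [0.3, -0.4, -1.6]
opening: 0.0192
gripper_force: 59.9
```

Request:
jog_arm(
  rows=[
    [[0.1, 0, 0.037], [0, 0, 0]],
    [[0.2, 0, 0.073], [0, 0, 0]],
    [[0.3, 0, 0.11], [0, 0, 0]],
    [[0.36, 0, 0.132], [0, 0, 0]],
    [[0.36, 0, 0.132], [0, 0, 0]],
  ],
)

```text
t: 24.0
tool_pos: [0.3352, -0.2362, 0.0895]
orientation: [-0.131, -2.788, -0.02]
force: [-0.0, -0.2, -1.3]
opening: 0.0196
gripper_force: 59.9
```

```bash
python3 - <<'E'
from w import *
from plant import imaging
import pickle
p,R,st=cur(); print(st["t"],st["force"],p,st["q"])
M=T4(R,p)@np.linalg.inv(np.array(json.load(open("ts.json")))); print((np.linalg.inv(sp([*B,0],yb,0))@M)[:3,3])
d={n:imaging.read_camera(n) for n in("scene","side")}; pickle.dump(d,open("c6.pkl","wb"))
Mb=sp([*B,0],yb,0)
for n in d:
    print(n,"pred top corners",[np.round(proj(d[n],(Mb@[x,y,.053,1])[:3]),1).tolist() for x in(-.06,.06) for y in(-.055,.055)])
    hsv=cv2.cvtColor(d[n]["frame"][:,:,::-1].copy(),cv2.COLOR_BGR2HSV); m=cv2.inRange(hsv,(0,150,70),(6,255,255))|cv2.inRange(hsv,(174,150,70),(180,255,255))
    k,l,s,ce=cv2.connectedComponentsWithStats(m)
    for i in range(1,k):
        if s[i,4]>200: print(n,s[i],cv2.approxPolyDP(cv2.convexHull(cv2.findContours((l==i).astype(np.uint8),0,2)[0][0]),2,True)[:,0].tolist())
# lay-down target: spatula on bench
h=np.array([np.cos(yb),np.sin(yb),0]); o=M[:3,3]
print(o); go(sp([.42,.02,.05],.0,0),sp([.42,.02,.001],.0,0))
E
```

```text
24.0 [-0.0478 -0.2294 -1.3149] [ 0.3352 -0.2362  0.0895] [-0.5871  0.0615  1.8493 -0.1655  1.5424 -2.033 ]
[-0.2138  0.0001  0.0342]
scene pred top corners [[241.4, 163.2], [263.7, 176.8], [213.5, 180.4], [235.8, 195.3]]
scene [216 165  46  29 623] [[261, 176], [236, 193], [216, 181], [242, 165]]
scene [304 290  38  36 926] [[312, 290], [341, 295], [335, 325], [304, 318]]
scene [370 298  43  38 981] [[378, 298], [412, 309], [404, 335], [370, 324]]
side pred top corners [[376.3, 294.2], [356.8, 264.7], [417.6, 280.0], [395.8, 252.3]]
side [ 358  254   55   40 1139] [[397, 255], [412, 275], [375, 293], [358, 266]]
[ 0.3732 -0.2398  0.0342]
([-0.07, 1.298, -0.112], [0.02, 0.001, -0.056], 'deg', 5.4) [0.3818 0.02   0.1053]
([-0.084, 0.0, 0.23], [0.0, 0.0, 0.0], 'deg', 0.0) [0.3818 0.02   0.0563]
```

Request:
jog_arm(
  rows=[
    [[0, 0.1, 0], [0, 0, 0]],
    [[0, 0.3, 0], [0, 0, 0]],
    [[0, 0.55, 0], [0, 0, 0]],
    [[0, 0.8, 0], [0, 0, 0]],
    [[0, 0.95, 0], [0, 0, 0]],
  ],
)

```text
t: 24.6
tool_pos: [0.3548, -0.0443, 0.0892]
orientation: [-0.128, -2.789, -0.021]
force: [0.0, -0.5, -1.0]
opening: 0.0197
gripper_force: 59.9
```

Request:
jog_arm(
  rows=[
    [[-0.01, 0, 0.03], [0, 0, 0]],
    [[-0.022, 0, 0.06], [0, 0, 0]],
    [[-0.035, 0, 0.095], [0, 0, 0]],
    [[-0.045, 0, 0.12], [0, 0, 0]],
    [[-0.05, 0, 0.135], [0, 0, 0]],
  ],
)

```text
t: 25.1
tool_pos: [0.3537, -0.0479, 0.0593]
orientation: [-0.132, -2.786, -0.021]
force: [0.1, 0.7, -1.7]
opening: 0.0197
gripper_force: 59.9
```

Request:
jog_arm(
  rows=[
    [[-0.003, 0, 0.008], [0, 0, 0]],
    [[-0.006, 0, 0.015], [0, 0, 0]],
    [[-0.008, 0, 0.022], [0, 0, 0]],
    [[-0.008, 0, 0.022], [0, 0, 0]],
  ],
)

```text
t: 25.5
tool_pos: [0.3541, -0.0473, 0.0555]
orientation: [-0.13, -2.788, -0.02]
force: [0.4, -0.4, -1.4]
opening: 0.0196
gripper_force: 59.9
```

```bash
python3 - <<'E'
from w import *
p,R,st=cur(); print(st["t"],st["force"],p)
M=T4(R,p)@np.linalg.inv(np.array(json.load(open("ts.json")))); print(M[:3,3],M[2,:3])
E
```

```text
25.5 [ 0.4249 -0.3718 -1.3854] [ 0.3541 -0.0473  0.0555]
[ 0.3922 -0.0509  0.0002] [ 0.0004 -0.0004  1.    ]
```

Request:
jog_arm(
  rows=[
    [[0, 0, 0], [0, 0, 0]],
    [[0, 0, 0], [0, 0, 0]],
    [[0, 0, 0], [0, 0, 0]],
    [[0, 0, 0], [0, 0, 0]],
    [[0, 0, 0], [0, 0, 0]],
  ],
  hand=-1,
)

```text
t: 26.0
tool_pos: [0.3542, -0.0473, 0.0556]
orientation: [-0.13, -2.788, -0.02]
force: [-0.0, 0.2, -0.4]
opening: 0.0553
gripper_force: 0.0
```

Request:
jog_arm(
  rows=[
    [[0, 0, -0.1], [0, 0, 0]],
    [[0, 0, -0.3], [0, 0, 0]],
    [[0, 0, -0.5], [0, 0, 0]],
    [[0, 0, -0.75], [0, 0, 0]],
    [[0, 0, -1], [0, 0, 0]],
  ],
)

```text
t: 26.5
tool_pos: [0.4227, -0.0532, 0.2448]
orientation: [-0.13, -2.787, -0.02]
force: [0.8, -1.0, -0.1]
opening: 0.0919
gripper_force: 0.0
```

```bash
python3 - <<'E'
from w import *
import pickle
p,R,st=cur(); print(st["t"],p,st["opening"])
Mb=sp([*B,0],yb,0); Rd=tool(yb,0); pt=lambda x,y,z:(Mb@[x,y,z,1])[:3]
print(rel(p,R,pt(-.03,0,.30),Rd))
q=p; seq=[pt(-.03,0,.30),pt(0,-.185,.27),pt(0,-.185,.155),pt(0,-.025,.155)]
for a,b in zip(seq,seq[1:]): print(rel(a,Rd,b,Rd),b)
c=pickle.load(open("wb.pkl","rb")); print("finger px in wb",proj(c,pt(0,-.19,.155)),"box edge",onz(c,(100,124),.03),onz(c,(72,45),.08),"disc",onz(c,(130,210),.03))
E
```

```text
26.5 [ 0.4227 -0.0532  0.2448] 0.09191093656791995
([-0.618, -0.954, -0.519], [-0.001, -0.224, 0.0], 'deg', 20.2)
([-0.15, -0.925, 0.15], [0.0, 0.0, 0.0], 'deg', 0.0) [ 0.5686 -0.4442  0.27  ]
([0.0, 0.0, 0.575], [0.0, 0.0, 0.0], 'deg', 0.0) [ 0.5686 -0.4442  0.155 ]
([-0.0, 0.8, 0.0], [0.0, 0.0, 0.0], 'deg', 0.0) [ 0.5837 -0.2849  0.155 ]
finger px in wb [159.8044 177.4909] box edge [ 0.4683 -0.5859  0.03  ] [ 0.3734 -0.5438  0.08  ] disc [ 0.6138 -0.5944  0.03  ]
```

Request:
jog_arm(
  rows=[
    [[-0.618, -0.954, -0.519], [0, -0.224, 0]],
    [[-0.618, -0.954, -0.519], [0, -0.224, 0]],
    [[-0.618, -0.954, -0.519], [0, -0.224, 0]],
    [[-0.618, -0.954, -0.519], [0, -0.224, 0]],
    [[-0.618, -0.954, -0.519], [0, -0.224, 0]],
  ],
  hand=1,
  squeeze=20,
)

```text
t: 27.0
tool_pos: [0.5564, -0.2589, 0.2998]
orientation: [0.146, 3.136, -0.004]
force: [0.9, -0.4, 0.6]
opening: 0.0577
gripper_force: 0.0
```

Request:
jog_arm(
  rows=[
    [[0, 0, 0], [0, 0, 0]],
    [[0, 0, 0], [0, 0, 0]],
    [[0, 0, 0], [0, 0, 0]],
  ],
)

```text
t: 27.3
tool_pos: [0.5557, -0.2564, 0.2983]
orientation: [-0.145, -3.138, 0.002]
force: [-0.1, 0.0, -0.5]
opening: 0.0335
gripper_force: 0.0
```

```bash
python3 - <<'E'
from w import *
from plant import imaging
p,R,st=cur(); print(st["t"],p,st["opening"])
c=imaging.read_camera("wrist"); cv2.imwrite("pics/b2.png",c["frame"][:300,:,::-1])
hsv=cv2.cvtColor(c["frame"][:,:,::-1].copy(),cv2.COLOR_BGR2HSV); m=cv2.inRange(hsv,(0,150,70),(6,255,255))|cv2.inRange(hsv,(174,150,70),(180,255,255)); m[240:]=0
cn=max(cv2.findContours(m,0,2)[0],key=cv2.contourArea); q=cv2.boxPoints(cv2.minAreaRect(cn)); P=np.array([onz(c,x,.053) for x in q]); print(q.tolist(),P,P.mean(0))
Mb=sp([*B,0],yb,0); print("in bin",np.linalg.inv(Mb)@np.r_[P.mean(0),1],[np.arctan2(*(P[(i+1)%4]-P[i])[[1,0]]) for i in range(4)])
Rd=tool(yb,0); print(rel(p,R,(Mb@[0,-.185,.27,1])[:3],Rd))
E
```

```text
27.3 [ 0.5557 -0.2564  0.2983] 0.033452780208641945
[[282.9999694824219, 230.99996948242188], [282.9999694824219, 153.99996948242188], [355.9999694824219, 153.99996948242188], [355.9999694824219, 230.99996948242188]] [[ 0.6394 -0.3215  0.053 ]
 [ 0.5215 -0.3069  0.053 ]
 [ 0.5312 -0.2012  0.053 ]
 [ 0.6499 -0.2084  0.053 ]] [ 0.5855 -0.2595  0.053 ]
in bin [-0.0005  0.0004  0.053   1.    ] [np.float64(3.0181562426983017), np.float64(1.4787527986795772), np.float64(-0.06136576201009679), np.float64(-1.6626039743781897)]
([-0.151, -0.929, 0.143], [-0.001, -0.0, 0.001], 'deg', 0.1)
```

View pics/b2.png

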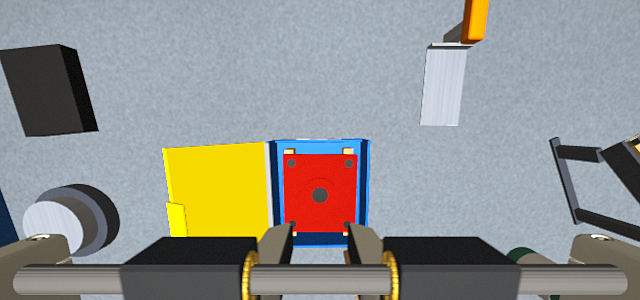

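The plate is flat on the rails and centred, at (320,193). The spatula stands on the bench at (445,80). Now the lid: I go outside it and push it in.

Request:
jog_arm(
  rows=[
    [[-0.15, -0.93, 0.05], [0, 0, 0]],
    [[-0.15, -0.93, 0.05], [0, 0, 0]],
    [[-0.15, -0.93, 0.05], [0, 0, 0]],
    [[-0.15, -0.93, 0.05], [0, 0, 0]],
    [[-0.15, -0.93, 0.1], [0, 0, 0]],
  ],
)

```text
t: 27.85
tool_pos: [0.5675, -0.449, 0.2787]
orientation: [0.151, 3.138, -0.006]
force: [0.5, 0.0, -0.3]
opening: 0.0002
gripper_force: 0.0
```

Request:
jog_arm(
  rows=[
    [[0, 0, 0.3], [0, 0, 0]],
    [[0, 0, 0.5], [0, 0, 0]],
    [[0, 0, 0.6], [0, 0, 0]],
    [[0, 0, 0.62], [0, 0, 0]],
    [[0, 0, 0.62], [0, 0, 0]],
  ],
)

```text
t: 28.35
tool_pos: [0.569, -0.4442, 0.1557]
orientation: [0.144, 3.138, -0.003]
force: [0.5, -0.2, 1.1]
opening: 0.0006
gripper_force: 0.0
```

Request:
jog_arm(
  rows=[
    [[0, 0.08, 0], [0, 0, 0]],
    [[0, 0.16, 0], [0, 0, 0]],
    [[0, 0.23, 0], [0, 0, 0]],
    [[0, 0.3, 0], [0, 0, 0]],
    [[0, 0.37, 0], [0, 0, 0]],
  ],
)

```text
t: 28.85
tool_pos: [0.5761, -0.3706, 0.1558]
orientation: [0.145, 3.137, -0.004]
force: [0.3, -1.6, 0.3]
opening: 0.0007
gripper_force: 0.7
```

Request:
jog_arm(
  rows=[
    [[0, 0.08, 0], [0, 0, 0]],
    [[0, 0.16, 0], [0, 0, 0]],
    [[0, 0.24, 0], [0, 0, 0]],
    [[0, 0.32, 0], [0, 0, 0]],
    [[0, 0.4, 0], [0, 0, 0]],
  ],
)

```text
t: 29.35
tool_pos: [0.583, -0.2907, 0.1545]
orientation: [0.146, 3.138, -0.003]
force: [-0.0, -2.3, -0.4]
opening: 0.0005
gripper_force: 0.5
```

```bash
python3 - <<'E'
from w import *
from plant import imaging
p,R,st=cur(); print(st["t"],p,st["force"],np.linalg.inv(sp([*B,0],yb,0))@np.r_[p,1])
for n in("scene",):
    c=imaging.read_camera(n); hsv=cv2.cvtColor(c["frame"][:,:,::-1].copy(),cv2.COLOR_BGR2HSV)
    m=cv2.inRange(hsv,(22,150,60),(32,255,255)); k,l,s,ce=cv2.connectedComponentsWithStats(m)
    for i in range(1,k):
        if s[i,4]>100: print(n,s[i],cv2.approxPolyDP(cv2.findContours((l==i).astype(np.uint8),0,2)[0][0],3,True)[:,0].tolist())
    Mb=sp([*B,0],yb,0)
    for th in(.3,.6,.9,1.2,1.5): print(th,[np.round(proj(c,(Mb@[x,-.071+.142*np.cos(th),.075+.142*np.sin(th),1])[:3])).tolist() for x in(-.077,.077)])
E
```

```text
29.35 [ 0.583  -0.2907  0.1545] [-0.0176 -2.3332 -0.3534] [-0.0001 -0.0308  0.1545  1.    ]
scene [614  33  26  21 365] [[615, 35], [621, 47], [639, 51], [639, 34]]
scene [216 134  38  31 267] [[253, 134], [216, 156], [221, 156], [223, 164], [227, 162], [222, 157], [230, 160], [240, 154], [248, 143], [243, 141], [249, 141]]
scene [236 222  40  41 893] [[263, 222], [236, 234], [249, 262], [275, 250], [271, 238], [275, 236]]
0.3 [[268.0, 160.0], [231.0, 184.0]]
0.6 [[263.0, 148.0], [225.0, 171.0]]
0.9 [[256.0, 136.0], [217.0, 159.0]]
1.2 [[247.0, 126.0], [208.0, 148.0]]
1.5 [[238.0, 119.0], [198.0, 140.0]]
```

The lid is at about 0.93 rad and moves easily. I continue diagonally over and down.

Request:
jog_arm(
  rows=[
    [[0, 0.07, 0.035], [0, 0, 0]],
    [[0, 0.13, 0.07], [0, 0, 0]],
    [[0, 0.19, 0.13], [0, 0, 0]],
    [[0, 0.255, 0.2], [0, 0, 0]],
    [[0, 0.28, 0.25], [0, 0, 0]],
  ],
)

```text
t: 29.9
tool_pos: [0.5876, -0.2345, 0.1021]
orientation: [-0.145, -3.137, 0.001]
force: [-0.1, 0.2, 0.3]
opening: 0.0005
gripper_force: 0.3
```

Request:
jog_arm(
  rows=[
    [[0, 0.01, 0.03], [0, 0, 0]],
    [[0, 0.02, 0.06], [0, 0, 0]],
    [[0, 0.03, 0.08], [0, 0, 0]],
    [[0, 0.03, 0.1], [0, 0, 0]],
    [[0, 0.03, 0.11], [0, 0, 0]],
  ],
)

```text
t: 30.4
tool_pos: [0.5889, -0.2308, 0.0824]
orientation: [0.146, 3.137, -0.003]
force: [-0.2, -0.3, 1.7]
opening: 0.0003
gripper_force: 0.2
```

```bash
cat > l.py <<'E'
from w import *
from plant import imaging
p,R,st=cur(); print(st["t"],p,st["force"],np.linalg.inv(sp([*B,0],yb,0))@np.r_[p,1])
c=imaging.read_camera("scene"); hsv=cv2.cvtColor(c["frame"][:,:,::-1].copy(),cv2.COLOR_BGR2HSV)
m=cv2.inRange(hsv,(22,150,60),(32,255,255)); k,l,s,ce=cv2.connectedComponentsWithStats(m)
for i in range(1,k):
    if s[i,4]>40 and s[i,0]<300 and s[i,0]!=236: print(s[i],cv2.approxPolyDP(cv2.convexHull(cv2.findContours((l==i).astype(np.uint8),0,2)[0][0]),2,True)[:,0].tolist())
Mb=sp([*B,0],yb,0)
for th in(0,.1,.2,.3): print(th,[np.round(proj(c,(Mb@[x,-.071+.142*np.cos(th)-.005*np.sin(th),.075+.142*np.sin(th)+.005*np.cos(th),1])[:3]),1).tolist() for x in(-.077,.077)])
cv2.imwrite("pics/l1.png",cv2.resize(c["frame"][105:213,175:319],(640,480),interpolation=cv2.INTER_CUBIC)[:,:,::-1])
E
python3 l.py
```

```text
30.4 [ 0.5889 -0.2308  0.0824] [-0.2422 -0.2927  1.6728] [0.0001 0.0294 0.0824 1.    ]
[ 207  160   64   34 1011] [[207, 175], [231, 160], [263, 165], [270, 169], [259, 184], [250, 190], [236, 193]]
0 [[270.2, 169.9], [233.8, 193.9]]
0.1 [[269.6, 166.3], [232.9, 190.2]]
0.2 [[268.6, 162.6], [231.6, 186.4]]
0.3 [[267.4, 158.7], [230.1, 182.4]]
```

Nearly shut. I press down gently near the free edge until resistance shows.

Request:
jog_arm(
  rows=[
    [[0, 0.05, 0.005], [0, 0, 0]],
    [[0, 0.08, 0.01], [0, 0, 0]],
    [[0, 0.08, 0.018], [0, 0, 0]],
    [[0, 0.08, 0.022], [0, 0, 0]],
    [[0, 0.08, 0.025], [0, 0, 0]],
  ],
)

```text
t: 30.95
tool_pos: [0.5909, -0.2132, 0.08]
orientation: [0.144, 3.137, -0.001]
force: [-8.4, 8.1, 20.8]
opening: 0.0003
gripper_force: 10.2
```

```bash
python3 l.py
```

```text
30.95 [ 0.5909 -0.2132  0.08  ] [-8.4379  8.1095 20.8233] [0.0005 0.0471 0.08   1.    ]
[207 160  65  34 963] [[207, 175], [231, 160], [271, 170], [260, 184], [251, 190], [237, 193]]
0 [[270.2, 169.9], [233.8, 193.9]]
0.1 [[269.6, 166.3], [232.9, 190.2]]
0.2 [[268.6, 162.6], [231.6, 186.4]]
0.3 [[267.4, 158.7], [230.1, 182.4]]
```

Request:
jog_arm(
  rows=[
    [[0, 0, -0.05], [0, 0, 0]],
    [[0, 0, -0.2], [0, 0, 0]],
    [[0, 0, -0.45], [0, 0, 0]],
    [[0, 0, -0.7], [0, 0, 0]],
    [[0, 0, -0.9], [0, 0, 0]],
  ],
)

```text
t: 31.5
tool_pos: [0.5907, -0.2143, 0.2613]
orientation: [0.145, 3.135, -0.005]
force: [1.0, -0.2, 0.1]
opening: 0.0001
gripper_force: 0.0
```

Request:
jog_arm(
  rows=[
    [[0, 0, 0], [0, 0, 0]],
    [[0, 0, 0], [0, 0, 0]],
    [[0, 0, 0], [0, 0, 0]],
  ],
)

```text
t: 31.8
tool_pos: [0.5895, -0.2139, 0.2557]
orientation: [-0.146, -3.136, 0.002]
force: [0.2, -0.3, 0.6]
opening: 0.0002
gripper_force: 0.0
```

```bash
python3 l.py
```

```text
31.8 [ 0.5895 -0.2139  0.2557] [ 0.2112 -0.2878  0.5678] [-0.0008  0.0462  0.2557  1.    ]
[ 207  154   65   41 1398] [[271, 170], [260, 184], [251, 190], [236, 194], [207, 175], [241, 154]]
0 [[270.2, 169.9], [233.8, 193.9]]
0.1 [[269.6, 166.3], [232.9, 190.2]]
0.2 [[268.6, 162.6], [231.6, 186.4]]
0.3 [[267.4, 158.7], [230.1, 182.4]]
```

View pics/l1.png

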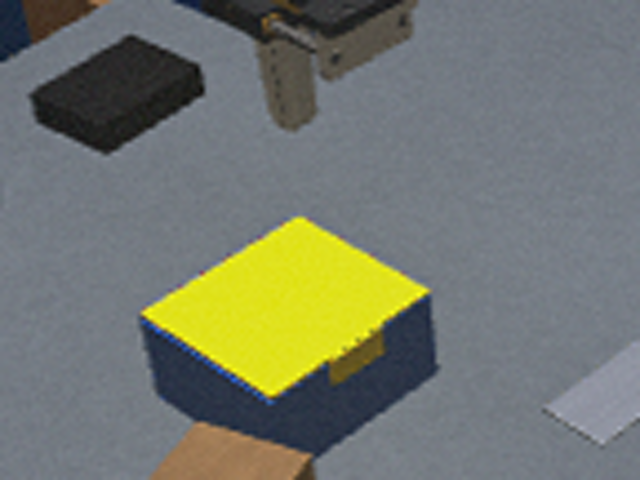

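The lid is fully shut, with its tab over the left rim at crop (357,355). I hand the job in.

```bash
python3 -c "
from plant import robot
print(robot.close_job())"
```

```text
the job is handed in; nothing more can be done
None
```

The job is handed in, though no verdict came back: the red plate lies flat and centred on the bin's rails to within about 3 mm by camera, the spatula stands on its blade on the bench clear of everything, and the lid is fully shut with its tab over the rim.

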